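# Move three thin-film samples on by one station

### The arm

A 7-joint arm with a two-finger parallel gripper is mounted at the origin on the work surface. World frame = base frame: x ahead of the robot, y to its left, z up, the work surface at z = 0. Lengths are in m, angles in rad, forces in N, time in s.
With the tool pointing down it reaches from about 0.4 to 0.85 m from the base axis. Payload 4.5 kg.
Tool frame: the origin (TCP) lies on the centre line of the jaws, within the pads' length; the fingertips stand 14 mm ahead of it and the grasp point (between the pads) lies 5 mm behind it; z points along the fingers, y is the line along which they close (so a half turn about z gives the same grasp; the last joint's range is limited). The gripper opens to 85 mm and grips with 20 to 120 N. Pads are 22 mm wide; open, the fingers measure 114 mm over their backs; the gripper's body (76 mm by 85 mm) begins 54 mm behind the grasp point. The pads swing forward as they close: fully open they stand 13 mm farther back than shut.
Start: joints at [1.325, 0.689, -0.195, 1.565, 0.157, 0.902, -0.215], TCP at [0.173, -0.601, 0.222] pointing down, gripper open.
Joint ranges: [-3.01, 3.01], [-0.46, 2.08], [-1.47, 1.51], [0.13, 2.56], [-1, 4.14], [0.04, 2.09], [-2.66, 2.66]. Speed limits (rad/s): [2.57, 2.57, 3.14, 3.14, 3.14, 3.14, 3.14].

### API

Orientations are given as a rotation vector (axis times angle).
In Python, from workcell import get_obs, viewer, ticket gives the robot as it stands. The module is installed in compiled form; this text tells all that it offers.
- The arm moves only by the tool servo_tool, never from a script. Its argument "motion" is a list of rows, each an object of numbers: "hand": the closure, from -1 (fully open) to 1 (shut); "tx", "ty", "tz": the shift along the tool's x, y, z scaled (see below); "ax", "ay", "az": the turn, a rotation vector about the tool's x, y, z scaled (see below). A call has 1 to 20 rows; each row is the pose to reach, as a shift and turn from the pose commanded when the call began, along the tool's axes at that moment; what a row does not reach only later rows make up. The controller multiplies each number of a shift by 100 mm and each number of a turn by pi/4 rad. A row lasts 1/12 s, in which the tool goes at most 41.7 mm and 7.16 degrees, less where a joint would pass 70% of its speed; a pose out of reach is approached as far as the arm can. A call with a number of a shift or a turn outside -1 to 1 is refused whole. A call with a gripper value outside its range is refused whole. The fingers move at their own pace and stop on an object; "squeeze" is the grip in N (left out, the last holds). Time passes only in rows, so rows that repeat a pose let the fingers close. It gives the time, the measured TCP pose, the force, the opening and the grip force at its end, in the units of the state.
- get_obs(): the state, without advancing time (a new reading comes with each control period).
- viewer.get_image(name): name is "scene" or "side" or "wrist"; returns (picture, depth): 420x560x3 uint8, red, green, blue; 420x560 float32, m along the optical axis (not along the pixel's ray), 0 where there is no reading.
- viewer.camera_model(name): a dict with "fx", "fy", "cx", "cy" (pixels), "k1" (the pictures are not rectified: a ray, as slopes to the right and down, at radius r is drawn at 1 + k1 r^2 times it, then the intrinsics apply), "cam_to_world" (4x4, takes a point from camera to world coordinates). Camera axes: x right, y down, z forward; pixel columns grow to the right and rows downward; lengths in m; the calibration is good to about 2 mm. A picture is of the moment at which its call begins: read the wrist's pose just before it. camera_model takes no time and is no camera call; for the wrist camera it gives the pose at the moment of the call.
- ticket.sign_off(): hands the job in; it is judged then, once.
The state is a dict: "time": time; "joint_pos": joint angles; "dq": joint speeds; "effort": joint torques, N m; "eef_pos": TCP position; "tcp_rot": TCP orientation; "force": force on the tool from outside, world axes, zero at the start; "torque": the same for the moment, N m; "opening": opening from 0.0 (shut) to 1.0 (fully open); "gripper_force": force on a finger pad.
Only numpy, scipy, OpenCV 4.12 (cv2) and the standard library are available. Lean on these libraries where they do the work, as an engineer would, in place of code of your own. Each camera call takes 0.05 s, during which the arm holds its last target. There are 200 camera calls.

### The job

Move the three sample holders on by one station: the copper-coated one from the vacuum flange's stage goes to the balance to be weighed, the blue one from the balance goes to the desiccator plate, and the bare grey one from the desiccator goes onto the flange's stage, each standing flat in the middle of its new place. Every station is occupied, so park one holder on the free foil-wrapped rest for as long as you need it. Never put a holder on the bench or on another holder, keep them upright, and leave the clamping ring, tweezers and bottle alone.

Things in the scene. Friction and masses are not known exactly. Their poses are not given: they have to be found in the camera images.
- sample_copper: sample holder, one of three alike but for the wafer: aluminium puck, upright cylinder 50 mm in diameter and 19 mm tall, about 0.1 kg, with a black clamping ring round its top edge; inside the ring a 40 mm wafer seen from above. This one's wafer is copper-orange. Origin: centre of the underside; z up along the cylinder's axis. At the start it stands on the vacuum flange's stage.
- sample_blue: sample holder, one of three alike but for the wafer: aluminium puck, upright cylinder 50 mm in diameter and 19 mm tall, about 0.1 kg, with a black clamping ring round its top edge; inside the ring a 40 mm wafer seen from above. This one's wafer is deep blue. Origin: centre of the underside; z up along the cylinder's axis. At the start it stands on the balance.
- sample_bare: sample holder, one of three alike but for the wafer: aluminium puck, upright cylinder 50 mm in diameter and 19 mm tall, about 0.1 kg, with a black clamping ring round its top edge; inside the ring a 40 mm wafer seen from above. This one's wafer is bare silicon, pale grey. Origin: centre of the underside; z up along the cylinder's axis. At the start it stands on the desiccator plate.
- flange: vacuum flange lying on the bench: round steel disc 152 mm in diameter, 20 mm thick, with a ring of small dark bolt holes and a copper gasket; in its middle, on a pedestal, a round stage 68 mm in diameter whose flat top, 42 mm above the bench, is where a holder stands. Fixed. Origin: on the bench under the centre of the stage; z up.
- balance: compact white laboratory balance, 180 x 126 mm, housing 40 mm tall, with a dark panel and display at its +x end; a round steel pan 82 mm in diameter, its flat top 49 mm above the bench, is where a holder stands. The pan is rigid. Fixed. Origin: on the bench under the centre of the pan; the housing reaches from 55 mm behind it to 125 mm ahead along its own x; z up.
- desiccator: lower half of a clear plastic desiccator, round, 156 mm in diameter at the rim, with a white porcelain plate pierced with small round holes, 138 mm in diameter, flat top 62 mm above the bench (the clear rim stands 2 mm higher); a holder stands in the plate's middle. Fixed. Origin: on the bench under the centre of the plate; z up.
- rest: the free parking place: round block wrapped in crinkled aluminium foil, 100 mm in diameter, flat top 28 mm above the bench. Empty at the start. Fixed. Origin: on the bench under its centre; z up.
- clamp_ring: bystander: dark steel ring lying loose, 70 mm outer and 56 mm inner diameter, 4 mm thick, on the robot's side of the stations. Origin: centre of its underside.
- tweezers: bystander: loose steel tweezers lying along their own x, 135 mm long, about 12 mm wide, 7 mm high. Origin: underside near mid-length.
- bottle: bystander: small closed amber bottle with black cap and paper label, 52 mm in diameter, 105 mm tall, loose, upright, beyond the stations. Origin: centre of its underside.
There are look-alikes about, which are no part of the job. Leave any brown or yellow look-alike of the desiccator alone.

How it is judged:
On the way:
1. one of the sample holders is parked, standing upright, on the foil-wrapped rest (((horizontal distance between sample_copper and rest below 0.04 m and z of sample_copper in the frame of rest between 0.024 and 0.032 m and angle between sample_copper's own z axis and vertical below 0.08 rad and linear speed of sample_copper below 0.03 m/s) or (horizontal distance between sample_blue and rest below 0.04 m and z of sample_blue in the frame of rest between 0.024 and 0.032 m and angle between sample_blue's own z axis and vertical below 0.08 rad and linear speed of sample_blue below 0.03 m/s) or (horizontal distance between sample_bare and rest below 0.04 m and z of sample_bare in the frame of rest between 0.024 and 0.032 m and angle between sample_bare's own z axis and vertical below 0.08 rad and linear speed of sample_bare below 0.03 m/s))), for 0.2 s.
At the end, for the whole second after the job is handed in: The copper holder stands on the balance pan, the blue one on the desiccator plate and the bare grey one on the flange's stage, each within 12 mm of the middle, within 4 mm of the seat's height, level within 0.08 rad (about 5 degrees) and at rest (under 0.03 m/s) (horizontal distance between sample_copper and balance below 0.012 m and z of sample_copper in the frame of balance between 0.045 and 0.053 m and angle between each of sample_copper, sample_blue, sample_bare's own z axis and vertical below 0.08 rad and linear speed of each of sample_copper, sample_blue, sample_bare below 0.03 m/s and horizontal distance between sample_blue and desiccator below 0.012 m and z of sample_blue in the frame of desiccator between 0.058 and 0.066 m and horizontal distance between sample_bare and flange below 0.012 m and z of sample_bare in the frame of flange between 0.038 and 0.046 m); the robot touches nothing.
It fails at once if the copper-coloured sample holder touches the bench or is tipped over (height (world z) of sample_copper below 0.012 m or angle between sample_copper's own z axis and vertical above 0.5 rad).
It fails at once if the blue sample holder touches the bench or is tipped over (height (world z) of sample_blue below 0.012 m or angle between sample_blue's own z axis and vertical above 0.5 rad).
It fails at once if the pale grey sample holder touches the bench or is tipped over (height (world z) of sample_bare below 0.012 m or angle between sample_bare's own z axis and vertical above 0.5 rad).
It fails at once if one sample holder is set on or knocked against another (contact force between sample_copper and sample_blue above 0.5 N or contact force between any of sample_copper, sample_blue and sample_bare above 0.5 N).
It fails at once if the loose clamping ring, the tweezers or the bottle is disturbed (distance of any of clamp_ring, tweezers, bottle from where it was at the start of the episode above 0.02 m or angle between bottle's own z axis and vertical above 0.3 rad).
It also fails if it takes over 115 s, if anything falls off the work surface, if the arm or the gripper's body presses on something with over 40 N, if the wrist force passes 120 N, or if a joint passes its speed limit or range.

## Working session

There is one attempt and no reset: what is moved stays moved. The work goes in short steps, Python scripts to look and compute and a tool call to move; the robot and the scene stay as the last step left them, time stands still between calls to the robot, and variables do not carry over. Pictures are saved under pics/ and viewed, at most 14 in all, crops included, and the job is handed in when it is done.

Besides the shell and the picture viewer there is one more tool, called after "Request:" as name([rows], argument=value, ...), one row to a line, values as JSON. servo_tool: Moves the arm, as the interface text tells. Shifts and turns lie within -1 to 1; 1 stands for 100 mm of shift or pi/4 rad of turn. Its arguments: {"type":"object","properties":{"motion":{"type":"array"},"squeeze":{"type":"number"}},"required":["motion"]}

```bash
mkdir -p pics; cat > h.py <<'E'
import numpy as np, cv2
from scipy.spatial.transform import Rotation as R
from workcell import get_obs, viewer, ticket
def snap(name,fn):
    m=viewer.camera_model(name); im,d=viewer.get_image(name)
    cv2.imwrite(f'pics/{fn}.png',im[:,:,::-1]); np.savez(f'pics/{fn}.npz',im=im,d=d,**{k:np.array(v) for k,v in m.items()})
    return im,d,m
def cloud(fn):
    z=np.load(f'pics/{fn}.npz'); d=z['d']; h,w=d.shape
    u,v=np.meshgrid(np.arange(w),np.arange(h))
    K=np.array([[z['fx'],0,z['cx']],[0,z['fy'],z['cy']],[0,0,1.]])
    p=cv2.undistortPoints(np.stack([u,v],-1).reshape(-1,1,2).astype(float),K,np.array([float(z['k1']),0,0,0])).reshape(h,w,2)
    P=np.dstack([p*d[...,None],d]); T=z['cam_to_world']
    return P@T[:3,:3].T+T[:3,3], d>0, z['im']
def onplane(fn,u,v,zz):
    z=np.load(f'pics/{fn}.npz')
    K=np.array([[z['fx'],0,z['cx']],[0,z['fy'],z['cy']],[0,0,1.]])
    p=cv2.undistortPoints(np.array([[[u,v]]],float),K,np.array([float(z['k1']),0,0,0])).ravel()
    T=z['cam_to_world']; r=T[:3,:3]@[*p,1]; c=T[:3,3]
    return c+r*(zz-c[2])/r[2]
def move(target_pos, yaw=None):
    """offset in tool units from the current pose to a world target (tool down)"""
    o=get_obs(); Rm=R.from_rotvec(o['tcp_rot']).as_matrix()
    return Rm.T@(np.array(target_pos)-o['eef_pos'])/0.1
E
python3 - <<'E'
from h import *
for n in('scene','side'):
    im,d,m=snap(n,n+'0'); print(n,np.round(m['cam_to_world'],3).tolist(),m['fx'],m['k1'])
o=get_obs(); print(o, R.from_rotvec(o['tcp_rot']).as_matrix().round(3))
E
```

```text
scene [[0.746, 0.367, -0.555, 1.201], [0.666, -0.429, 0.611, -0.741], [-0.014, -0.826, -0.564, 0.771], [0.0, 0.0, 0.0, 1.0]] 546.9389279548407 -0.09279939553350844
side [[-0.837, -0.304, 0.454, 0.07], [-0.546, 0.44, -0.713, 0.688], [0.017, -0.845, -0.535, 0.591], [0.0, 0.0, 0.0, 1.0]] 458.3370111650869 -0.05266522800640375
{'time': 0.1, 'joint_pos': array([ 1.3248111 ,  0.68989068, -0.1945562 ,  1.56625797,  0.15730998,
        0.90253828, -0.21511611]), 'dq': array([-0.00045814, -0.00302245, -0.00067477, -0.00285602, -0.00030608,
       -0.00043126, -0.00021768]), 'effort': array([-3.11170472e-03, -5.40601838e+01, -1.27181701e+00, -1.58985507e+01,
        9.28178779e-03,  4.37174662e-03, -1.07439348e-05]), 'eef_pos': array([ 0.17239205, -0.60011102,  0.2215663 ]), 'tcp_rot': array([-3.10923478e+00, -4.37971696e-01,  5.52136394e-04]), 'force': array([-0.69849623,  0.9765602 , -0.47149377]), 'torque': array([ 0.05178696, -0.02356782, -0.00462132]), 'gripper_force': 0.0, 'opening': 1.0000096819482795} [[ 0.961  0.276 -0.001]
 [ 0.276 -0.961  0.002]
 [-0.    -0.002 -1.   ]]
```

View pics/scene0.png

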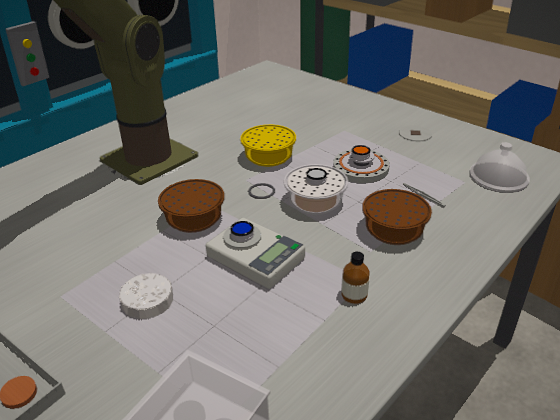

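View pics/side0.png

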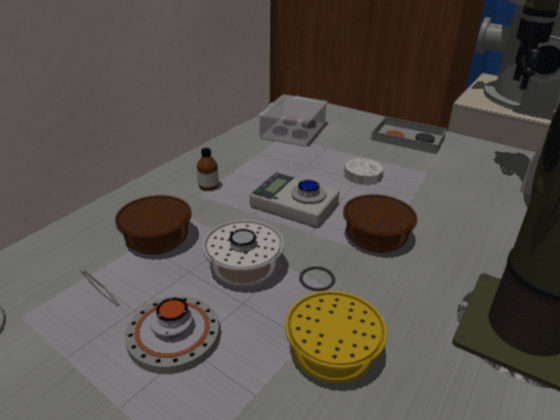

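Scene picture: copper holder (361,152) on the flange, blue (242,229) on the balance, bare (317,174) on the white desiccator, and the rest at (147,295). These could be mistaken for them: brown bowls (192,205) and (397,215), the yellow bowl (268,143) and the orange disc in the tray (18,390). By the description I want the white, clear-rimmed desiccator at (317,185).

```bash
cat > loc.py <<'E'
from h import *
TOP={'copper':.061,'blue':.068,'bare':.081}
def disc(fn,g,zt,r,tol=.004):
    P,ok,im=cloud(fn)
    m=ok&(abs(P[...,2]-zt)<tol)&(np.hypot(P[...,0]-g[0],P[...,1]-g[1])<r)
    q=P[m]
    if len(q)<20: return None
    (c,rad)=cv2.minEnclosingCircle(q[:,:2].astype(np.float32))
    return np.round([*c,rad,np.median(q[:,2]),len(q)],4)
E
python3 - <<'E'
from loc import *
px={'scene0':dict(copper=(361,150,.061),blue=(242,229,.068),bare=(317,174,.081),rest=(147,290,.028),ring=(262,190,.004),tw=(425,192,.005),bottle=(357,258,.105),flange=(361,163,.02),desic=(317,183,.062),brown1=(192,192,.06),brown2=(397,205,.06),yellow=(268,137,.06)),
'side0':dict(copper=(172,309,.061),blue=(309,187,.068),bare=(243,238,.081),rest=(364,168,.028),ring=(317,278,.004),tw=(100,287,.005),bottle=(206,153,.105),desic=(244,245,.062))}
rr=dict(copper=.04,blue=.04,bare=.04,rest=.07,flange=.09,desic=.09)
for f in px:
  P,ok,im=cloud(f)
  for n,(u,v,z) in px[f].items():
    g=onplane(f,u,v,z); print(f,n,g[:2].round(3),'pt',P[v,u].round(3),disc(f,g,z,rr[n]) if n in rr else '')
a=cv2.resize(cv2.imread('pics/scene0.png')[125:325,110:450],None,fx=2.3,fy=2.3,interpolation=2); cv2.imwrite('pics/c1.png',a)
E
```

```text
scene0 copper [0.496 0.335] pt [0.497 0.333 0.062] [4.908e-01 3.327e-01 2.920e-02 6.030e-02 1.560e+02]
scene0 blue [ 0.51  -0.121] pt [ 0.511 -0.122  0.069] [ 5.038e-01 -1.189e-01  2.720e-02  6.680e-02  2.840e+02]
scene0 bare [0.504 0.139] pt [0.505 0.137 0.082] [5.003e-01 1.413e-01 2.900e-02 7.990e-02 2.000e+02]
scene0 rest [ 0.47  -0.347] pt [ 0.472 -0.348  0.03 ] [ 4.669e-01 -3.498e-01  5.310e-02  2.810e-02  1.493e+03]
scene0 ring [0.368 0.085] pt [0.367 0.086 0.003] 
scene0 tw [0.69  0.346] pt [ 0.685  0.357 -0.002] 
scene0 bottle [ 0.773 -0.076] pt [ 0.773 -0.075  0.104] 
scene0 flange [0.497 0.338] pt [0.506 0.324 0.03 ] [4.944e-01 3.397e-01 7.820e-02 2.080e-02 9.520e+02]
scene0 desic [0.511 0.131] pt [0.517 0.123 0.068] [5.020e-01 1.362e-01 8.090e-02 6.220e-02 1.501e+03]
scene0 brown1 [ 0.308 -0.09 ] pt [ 0.312 -0.092  0.063] 
scene0 brown2 [0.705 0.179] pt [0.707 0.177 0.062] 
scene0 yellow [0.255 0.23 ] pt [0.256 0.229 0.061] 
side0 copper [0.49  0.339] pt [0.492 0.337 0.058] [4.921e-01 3.385e-01 2.660e-02 5.930e-02 5.960e+02]
side0 blue [ 0.498 -0.108] pt [ 0.5   -0.111  0.066] [ 5.044e-01 -1.182e-01  2.760e-02  6.710e-02  2.200e+02]
side0 bare [0.494 0.146] pt [0.494 0.145 0.08 ] [4.978e-01 1.409e-01 2.670e-02 8.010e-02 3.810e+02]
side0 rest [ 0.46  -0.339] pt [ 0.46  -0.336  0.029] [ 4.632e-01 -3.470e-01  5.290e-02  2.850e-02  5.640e+02]
side0 ring [0.364 0.087] pt [0.365 0.085 0.002] 
side0 tw [0.684 0.337] pt [0.07  0.688 0.591] 
side0 bottle [ 0.752 -0.051] pt [ 0.761 -0.062  0.098] 
side0 desic [0.495 0.142] pt [0.481 0.159 0.078] [5.003e-01 1.377e-01 7.970e-02 6.250e-02 2.802e+03]
```

View pics/c1.png

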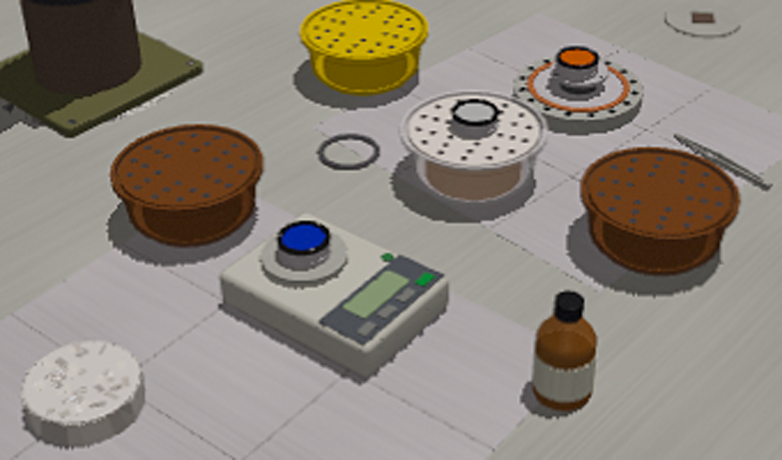

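The crop confirms it: the pale wafer stands on the white pierced desiccator plate, and the brown and yellow bowls are empty decoys. I'll start by turning the tool square to the world axes, then go over the rest.

Request:
servo_tool([
  {"az": 0.356,"hand": -1},
  {"az": 0.356,"hand": -1},
  {"az": 0.356,"hand": -1},
  {"az": 0.356,"hand": -1},
], squeeze=40)

```text
validation failed for argument at $.mo...
```

Request:
servo_tool([
  {"tx": 1,"ty": -1},
  {"tx": 1,"ty": -1},
  {"tx": 1,"ty": -1},
  {"tx": 1,"ty": -1},
])

```text
validation failed for argument at $.mo...
```

Request:
servo_tool([
  {"tx": 1,"ty": -1},
  {"tx": 1,"ty": -1},
  {"tx": 1,"ty": -1},
  {"tx": 1,"ty": -1},
])

```text
validation failed for argument at $.mo...
```

Request:
servo_tool([
  {"tx": 0.9,"ty": -0.6},
  {"tx": 0.9,"ty": -0.6},
  {"tx": 0.9,"ty": -0.6},
  {"tx": 0.9,"ty": -0.6},
])

```text
validation failed for argument at $.mo...
```

Request:
servo_tool([
  {"tx": 0,"ty": 0,"tz": 0,"ax": 0,"ay": 0,"az": 0.356,"hand": -1},
  {"tx": 0,"ty": 0,"tz": 0,"ax": 0,"ay": 0,"az": 0.356,"hand": -1},
  {"tx": 0,"ty": 0,"tz": 0,"ax": 0,"ay": 0,"az": 0.356,"hand": -1},
  {"tx": 0,"ty": 0,"tz": 0,"ax": 0,"ay": 0,"az": 0.356,"hand": -1},
], squeeze=40)

```text
time: 0.43
eef_pos: [0.1727, -0.6004, 0.222]
tcp_rot: [-3.141, -0.003, 0.001]
force: [0.6, -1.0, 0.1]
opening: 1.001
gripper_force: 0.0
```

Request:
servo_tool([
  {"tx": 1,"ty": -1,"tz": 0,"ax": 0,"ay": 0,"az": 0,"hand": -1},
  {"tx": 1,"ty": -1,"tz": 0,"ax": 0,"ay": 0,"az": 0,"hand": -1},
  {"tx": 1,"ty": -1,"tz": 0,"ax": 0,"ay": 0,"az": 0,"hand": -1},
  {"tx": 1,"ty": -1,"tz": 0,"ax": 0,"ay": 0,"az": 0,"hand": -1},
])

```text
time: 0.77
eef_pos: [0.2783, -0.4952, 0.2222]
tcp_rot: [-3.138, -0.018, -0.005]
force: [0.7, 1.0, 0.8]
opening: 1.003
gripper_force: 0.0
```

Request:
servo_tool([
  {"tx": 1,"ty": -1,"tz": 0,"ax": 0,"ay": 0,"az": 0,"hand": -1},
  {"tx": 1,"ty": -1,"tz": 0,"ax": 0,"ay": 0,"az": 0,"hand": -1},
  {"tx": 1,"ty": -1,"tz": 0,"ax": 0,"ay": 0,"az": 0,"hand": -1},
  {"tx": 1,"ty": -1,"tz": 0,"ax": 0,"ay": 0,"az": 0,"hand": -1},
])

```text
time: 1.1
eef_pos: [0.3781, -0.3948, 0.2224]
tcp_rot: [-3.138, -0.019, -0.005]
force: [0.4, 0.8, -1.1]
opening: 1.0
gripper_force: 0.0
```

Request:
servo_tool([
  {"tx": 0.9,"ty": -0.6,"tz": 0,"ax": 0,"ay": 0,"az": 0,"hand": -1},
  {"tx": 0.9,"ty": -0.6,"tz": 0,"ax": 0,"ay": 0,"az": 0,"hand": -1},
  {"tx": 0.9,"ty": -0.6,"tz": 0,"ax": 0,"ay": 0,"az": 0,"hand": -1},
  {"tx": 0.9,"ty": -0.6,"tz": 0,"ax": 0,"ay": 0,"az": 0,"hand": -1},
  {"tx": 0.9,"ty": -0.6,"tz": 0,"ax": 0,"ay": 0,"az": 0,"hand": -1},
])

```text
time: 1.52
eef_pos: [0.464, -0.339, 0.2221]
tcp_rot: [-3.141, -0.011, -0.0]
force: [-0.2, -1.0, 0.2]
opening: 0.998
gripper_force: 0.0
```

```bash
python3 - <<'E'
from loc import *
im,d,m=snap('wrist','w_rest'); print(np.round(m['cam_to_world'],3).tolist()); print(get_obs()['eef_pos'],disc('w_rest',(.465,-.348),.028,.075))
E
```

```text
[[0.007, -0.956, -0.293, 0.538], [-1.0, -0.007, -0.001, -0.339], [-0.001, 0.293, -0.956, 0.373], [0.0, 0.0, 0.0, 1.0]]
[ 0.46211387 -0.34069687  0.22203376] [ 4.654e-01 -3.487e-01  5.210e-02  2.760e-02  5.994e+03]
```

View pics/w_rest.png

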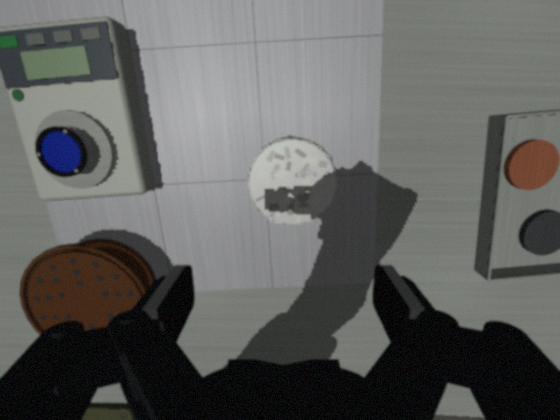

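The rest is centred at pixel (291,180), about (0.4655, -0.3485). Next I'll go over the balance and then the desiccator.

Request:
servo_tool([
  {"tx": 0.2,"ty": -1,"tz": 0,"ax": 0,"ay": 0,"az": 0,"hand": -1},
  {"tx": 0.2,"ty": -1,"tz": 0,"ax": 0,"ay": 0,"az": 0,"hand": -1},
  {"tx": 0.2,"ty": -1,"tz": 0,"ax": 0,"ay": 0,"az": 0,"hand": -1},
])

```text
time: 1.82
eef_pos: [0.4821, -0.2369, 0.2222]
tcp_rot: [-3.139, -0.005, 0.001]
force: [0.2, 0.6, -0.7]
opening: 1.002
gripper_force: 0.0
```

Request:
servo_tool([
  {"tx": 0.2,"ty": -1,"tz": 0,"ax": 0,"ay": 0,"az": 0,"hand": -1},
  {"tx": 0.2,"ty": -1,"tz": 0,"ax": 0,"ay": 0,"az": 0,"hand": -1},
  {"tx": 0.2,"ty": -1,"tz": 0,"ax": 0,"ay": 0,"az": 0,"hand": -1},
  {"tx": 0.2,"ty": -1,"tz": 0,"ax": 0,"ay": 0,"az": 0,"hand": -1},
])

```text
time: 2.15
eef_pos: [0.5028, -0.1361, 0.2224]
tcp_rot: [-3.139, -0.012, -0.0]
force: [-0.4, -1.1, -0.6]
opening: 0.998
gripper_force: 0.0
```

```bash
python3 - <<'E'
from loc import *
im,d,m=snap('wrist','w_bal'); print(get_obs()['eef_pos'],disc('w_bal',(.504,-.118),.068,.04,.005),disc('w_bal',(.504,-.118),.049,.05,.003))
E
```

```text
[ 0.50215008 -0.13962796  0.22238994] [ 5.042e-01 -1.173e-01  2.540e-02  6.640e-02  1.850e+03] [ 5.041e-01 -1.172e-01  4.100e-02  4.860e-02  2.436e+03]
```

Request:
servo_tool([
  {"tx": 0,"ty": -1,"tz": 0,"ax": 0,"ay": 0,"az": 0,"hand": -1},
  {"tx": 0,"ty": -1,"tz": 0,"ax": 0,"ay": 0,"az": 0,"hand": -1},
  {"tx": 0,"ty": -1,"tz": 0,"ax": 0,"ay": 0,"az": 0,"hand": -1},
])

```text
time: 2.45
eef_pos: [0.502, -0.0382, 0.2223]
tcp_rot: [-3.14, -0.003, 0.001]
force: [0.5, 1.0, -0.1]
opening: 0.997
gripper_force: 0.0
```

Request:
servo_tool([
  {"tx": 0,"ty": -1,"tz": 0,"ax": 0,"ay": 0,"az": 0,"hand": -1},
  {"tx": 0,"ty": -1,"tz": 0,"ax": 0,"ay": 0,"az": 0,"hand": -1},
  {"tx": 0,"ty": -1,"tz": 0,"ax": 0,"ay": 0,"az": 0,"hand": -1},
])

```text
time: 2.7
eef_pos: [0.5025, 0.0626, 0.2224]
tcp_rot: [-3.14, -0.005, -0.001]
force: [-0.2, 0.3, 0.1]
opening: 1.004
gripper_force: 0.0
```

Request:
servo_tool([
  {"tx": 0,"ty": -0.8,"tz": 0,"ax": 0,"ay": 0,"az": 0,"hand": -1},
  {"tx": 0,"ty": -0.8,"tz": 0,"ax": 0,"ay": 0,"az": 0,"hand": -1},
  {"tx": 0,"ty": -0.8,"tz": 0,"ax": 0,"ay": 0,"az": 0,"hand": -1},
  {"tx": 0,"ty": -0.8,"tz": 0,"ax": 0,"ay": 0,"az": 0,"hand": -1},
])

```text
time: 3.03
eef_pos: [0.5028, 0.1393, 0.2222]
tcp_rot: [3.141, 0.004, 0.001]
force: [-0.1, -0.5, -0.2]
opening: 0.997
gripper_force: 0.0
```

```bash
python3 - <<'E'
from loc import *
im,d,m=snap('wrist','w_des'); print(get_obs()['eef_pos'],disc('w_des',(.5,.141),.081,.04,.005),disc('w_des',(.5,.138),.062,.1,.003),disc('w_des',(.492,.337),.061,.04,.005),disc('w_des',(.494,.34),.02,.09,.004))
a=np.hstack([cv2.imread(f'pics/{n}.png') for n in('w_bal','w_des')]); cv2.imwrite('pics/c2.png',cv2.resize(a,(800,300),interpolation=3))
E
```

```text
[0.50284166 0.13704318 0.2221769 ] [4.983e-01 1.414e-01 2.540e-02 7.930e-02 1.981e+03] [4.9990e-01 1.3790e-01 7.8000e-02 6.1800e-02 1.3318e+04] [4.918e-01 3.378e-01 2.600e-02 5.950e-02 1.765e+03] [4.925e-01 3.429e-01 7.670e-02 2.020e-02 9.427e+03]
```

View pics/c2.png

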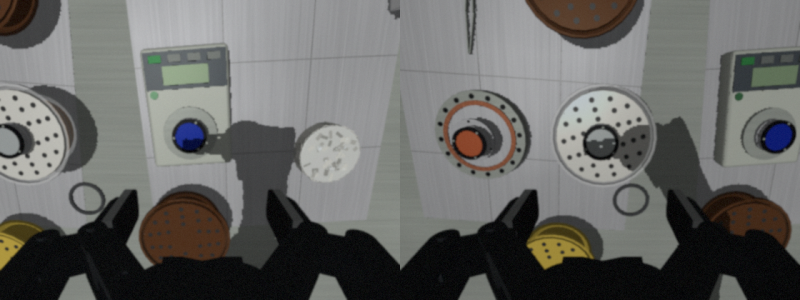

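The wrist views agree with the depth fits: bare holder (602,142), copper (470,143) and blue (187,136 in the left half). I'll descend on the bare holder at (0.498, 0.141).

Request:
servo_tool([
  {"tx": -0.04,"ty": -0.03,"tz": 1,"ax": 0,"ay": 0,"az": 0,"hand": -1},
  {"tx": -0.04,"ty": -0.03,"tz": 1,"ax": 0,"ay": 0,"az": 0,"hand": -1},
  {"tx": -0.04,"ty": -0.03,"tz": 1,"ax": 0,"ay": 0,"az": 0,"hand": -1},
  {"tx": -0.04,"ty": -0.03,"tz": 1,"ax": 0,"ay": 0,"az": 0,"hand": -1},
])

```text
time: 3.42
eef_pos: [0.4959, 0.1377, 0.1189]
tcp_rot: [3.137, -0.006, -0.012]
force: [0.4, 0.2, 0.2]
opening: 1.002
gripper_force: 0.0
```

Request:
servo_tool([
  {"tx": 0,"ty": 0,"tz": 0.2,"ax": 0,"ay": 0,"az": 0,"hand": -1},
  {"tx": 0,"ty": 0,"tz": 0.3,"ax": 0,"ay": 0,"az": 0,"hand": -1},
  {"tx": 0,"ty": 0,"tz": 0.4,"ax": 0,"ay": 0,"az": 0,"hand": -1},
  {"tx": 0,"ty": 0,"tz": 0.42,"ax": 0,"ay": 0,"az": 0,"hand": -1},
  {"tx": 0,"ty": 0,"tz": 0.42,"ax": 0,"ay": 0,"az": 0,"hand": -1},
])

```text
time: 3.83
eef_pos: [0.4986, 0.1416, 0.0804]
tcp_rot: [3.141, -0.001, -0.0]
force: [0.4, -0.4, -0.1]
opening: 0.996
gripper_force: 0.0
```

```bash
python3 - <<'E'
from loc import *
o=get_obs();print(o['eef_pos'],o['force'])
im,d,m=snap('wrist','w_g1'); print(disc('w_g1',(.498,.141),.081,.034,.005)); snap('side','s_g1')
a=np.hstack([cv2.imread('pics/w_g1.png'),cv2.resize(cv2.imread('pics/s_g1.png')[130:340,100:380],(560,420))]); cv2.imwrite('pics/c3.png',cv2.resize(a,(800,300),interpolation=3))
E
```

```text
[0.49863563 0.14161078 0.08036487] [ 0.43493235 -0.36952156 -0.11953479]
[4.985e-01 1.417e-01 2.550e-02 7.920e-02 6.217e+03]
```

View pics/c3.png

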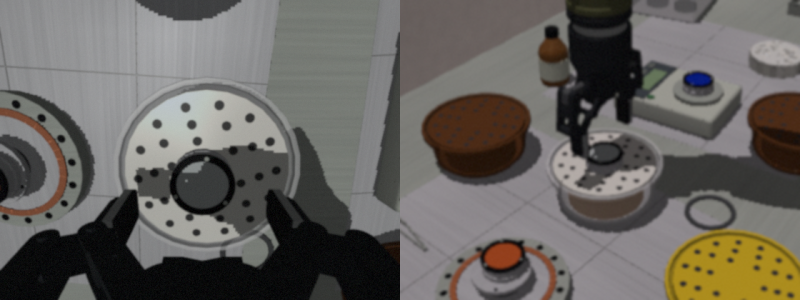

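The holder (202,183 in the left half) is centred between the fingers, so I'll close.

Request:
servo_tool([
  {"tx": 0,"ty": 0,"tz": 0,"ax": 0,"ay": 0,"az": 0,"hand": 1},
  {"tx": 0,"ty": 0,"tz": 0,"ax": 0,"ay": 0,"az": 0,"hand": 1},
  {"tx": 0,"ty": 0,"tz": 0,"ax": 0,"ay": 0,"az": 0,"hand": 1},
  {"tx": 0,"ty": 0,"tz": 0,"ax": 0,"ay": 0,"az": 0,"hand": 1},
  {"tx": 0,"ty": 0,"tz": 0,"ax": 0,"ay": 0,"az": 0,"hand": 1},
  {"tx": 0,"ty": 0,"tz": 0,"ax": 0,"ay": 0,"az": 0,"hand": 1},
  {"tx": 0,"ty": 0,"tz": 0,"ax": 0,"ay": 0,"az": 0,"hand": 1},
  {"tx": 0,"ty": 0,"tz": 0,"ax": 0,"ay": 0,"az": 0,"hand": 1},
], squeeze=40)

```text
time: 4.6
eef_pos: [0.4984, 0.1424, 0.0803]
tcp_rot: [3.141, 0.001, -0.0]
force: [0.5, 0.1, 0.7]
opening: -0.002
gripper_force: 0.0
```

```bash
python3 - <<'E'
from loc import *
o=get_obs();print(o['eef_pos'],o['force'],o['opening'],o['gripper_force'])
im,d,m=snap('wrist','w_g2'); print(disc('w_g2',(.498,.141),.081,.034,.005))
cv2.imwrite('pics/c4.png',cv2.resize(cv2.imread('pics/w_g2.png')[190:420,130:440],None,fx=2,fy=2,interpolation=2))
E
```

```text
[0.49844011 0.14236525 0.08026014] [0.47630213 0.13384171 0.66515657] -0.001540345116405002 0.0
[4.988e-01 1.415e-01 2.530e-02 7.940e-02 3.840e+03]
```

View pics/c4.png

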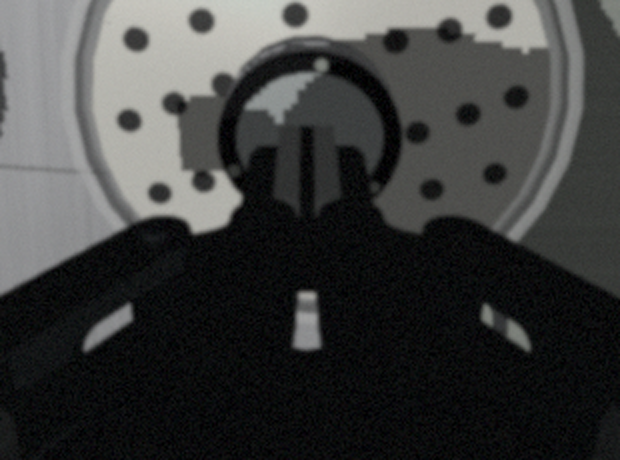

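The fingers shut above the holder without touching it (tips near crop pixel 308,130), so they stand farther back than I assumed. I'll measure the tips in the depth image.

```bash
python3 - <<'E'
from loc import *
P,ok,im=cloud('w_g2')
for v in range(246,300,6): print(v,[(P[v,u].round(4).tolist() if ok[v,u] else None) for u in (274,292)])
P,ok,im=cloud('w_g1')
print('open')
for u in (180,184,188,380,384,376):
  print(u,[(v,P[v,u].round(4).tolist()) for v in (270,280,290) if ok[v,u]])
E
```

```text
246 [[0.5066, 0.1472, 0.0791], [0.5061, 0.1375, 0.078]]
252 [[0.5026, 0.1473, 0.0781], [0.5029, 0.1375, 0.0787]]
258 [[0.5082, 0.1467, 0.0971], [0.509, 0.1381, 0.0987]]
264 [[0.5093, 0.1464, 0.1055], [0.5093, 0.1383, 0.1054]]
270 [[0.5086, 0.1463, 0.1099], [0.5091, 0.1384, 0.1108]]
276 [[0.5084, 0.1462, 0.1149], [0.5089, 0.1386, 0.1157]]
282 [[0.5088, 0.146, 0.1205], [0.509, 0.1387, 0.1209]]
288 [[0.5089, 0.1459, 0.1253], [0.5089, 0.1388, 0.1253]]
294 [[0.5103, 0.1457, 0.1318], [0.51, 0.139, 0.1313]]
open
180 [(270, [0.5096, 0.1864, 0.1116]), (280, [0.5086, 0.1843, 0.1184]), (290, [0.5047, 0.1843, 0.1198])]
184 [(270, [0.5097, 0.1846, 0.1118]), (280, [0.5065, 0.184, 0.1148]), (290, [0.5026, 0.1839, 0.1163])]
188 [(270, [0.5075, 0.1843, 0.1076]), (280, [0.5031, 0.1843, 0.1089]), (290, [0.4996, 0.1839, 0.1114])]
380 [(270, [0.5094, 0.0993, 0.1112]), (280, [0.5051, 0.0993, 0.1124]), (290, [0.5008, 0.0992, 0.1134])]
384 [(270, [0.5096, 0.0978, 0.1117]), (280, [0.507, 0.0987, 0.1157]), (290, [0.503, 0.0987, 0.117])]
376 [(270, [0.5065, 0.0992, 0.1058]), (280, [0.5016, 0.0989, 0.1063]), (290, [0.497, 0.0988, 0.1072])]
```

The shut tips are at about z 0.096 with the TCP reading 0.080, so they are roughly 16 mm above the TCP rather than 14 mm ahead of it. I'll go by the measurement: open, descend 31 mm, check the tips, then close.

Request:
servo_tool([
  {"tx": 0,"ty": 0,"tz": 0,"ax": 0,"ay": 0,"az": 0,"hand": -1},
  {"tx": 0,"ty": 0,"tz": 0,"ax": 0,"ay": 0,"az": 0,"hand": -1},
  {"tx": 0,"ty": 0,"tz": 0,"ax": 0,"ay": 0,"az": 0,"hand": -1},
  {"tx": 0,"ty": 0,"tz": 0,"ax": 0,"ay": 0,"az": 0,"hand": -1},
  {"tx": 0,"ty": 0,"tz": 0,"ax": 0,"ay": 0,"az": 0,"hand": -1},
  {"tx": 0,"ty": 0,"tz": 0,"ax": 0,"ay": 0,"az": 0,"hand": -1},
  {"tx": 0,"ty": 0,"tz": 0,"ax": 0,"ay": 0,"az": 0,"hand": -1},
  {"tx": 0,"ty": 0,"tz": 0,"ax": 0,"ay": 0,"az": 0,"hand": -1},
])

```text
time: 5.32
eef_pos: [0.4984, 0.1424, 0.0803]
tcp_rot: [3.142, 0.0, -0.0]
force: [0.3, 0.0, -0.4]
opening: 0.997
gripper_force: 0.0
```

Request:
servo_tool([
  {"tx": 0,"ty": 0,"tz": 0.1,"ax": 0,"ay": 0,"az": 0,"hand": -1},
  {"tx": 0,"ty": 0,"tz": 0.15,"ax": 0,"ay": 0,"az": 0,"hand": -1},
  {"tx": 0,"ty": 0,"tz": 0.2,"ax": 0,"ay": 0,"az": 0,"hand": -1},
  {"tx": 0,"ty": 0,"tz": 0.2,"ax": 0,"ay": 0,"az": 0,"hand": -1},
])

```text
time: 5.65
eef_pos: [0.4976, 0.1421, 0.0589]
tcp_rot: [3.141, 0.001, -0.004]
force: [0.3, -0.5, 0.5]
opening: 0.995
gripper_force: 0.0
```

```bash
python3 - <<'E'
from loc import *
o=get_obs();print(o['eef_pos'],o['force'],o['opening'])
im,d,m=snap('wrist','w_g3'); print(disc('w_g3',(.498,.141),.081,.034,.005))
P,ok,_=cloud('w_g3')
# finger tips: points near y=.184 / .099, lowest z
for lo,hi in((.18,.188),(.095,.103)):
  q=P[ok&(P[...,1]>lo)&(P[...,1]<hi)&(abs(P[...,0]-.503)<.01)]; h=np.sort(q[:,2]); print(np.histogram(h,bins=np.arange(.056,.12,.004)))
cv2.imwrite('pics/c5.png',cv2.imread('pics/w_g3.png')[120:420])
E
```

```text
[0.49758649 0.14212196 0.05890854] [ 0.29630318 -0.46253172  0.49136944] 0.9952330884575944
[4.986e-01 1.414e-01 2.550e-02 7.920e-02 7.903e+03]
(array([  1, 515,   0,   0,   0,   1,  68, 112, 126, 145, 165, 161, 184,
       214, 203]), array([0.056, 0.06 , 0.064, 0.068, 0.072, 0.076, 0.08 , 0.084, 0.088,
       0.092, 0.096, 0.1  , 0.104, 0.108, 0.112, 0.116]))
(array([  3, 519,   0,   0,   0,   0,  74, 120, 139, 156, 163, 196, 211,
       221, 229]), array([0.056, 0.06 , 0.064, 0.068, 0.072, 0.076, 0.08 , 0.084, 0.088,
       0.092, 0.096, 0.1  , 0.104, 0.108, 0.112, 0.116]))
```

View pics/c5.png

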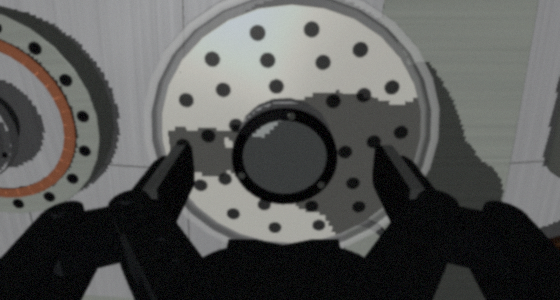

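The open tips are at about z 0.081 with the TCP at 0.059, that is +22 mm. I'll descend another 11 mm and close.

Request:
servo_tool([
  {"tx": 0,"ty": 0,"tz": 0.06,"ax": 0,"ay": 0,"az": 0,"hand": -1},
  {"tx": 0,"ty": 0,"tz": 0.11,"ax": 0,"ay": 0,"az": 0,"hand": -1},
  {"tx": 0,"ty": 0,"tz": 0.11,"ax": 0,"ay": 0,"az": 0,"hand": -1},
])

```text
time: 5.95
eef_pos: [0.4979, 0.1422, 0.0483]
tcp_rot: [3.141, 0.0, -0.002]
force: [0.3, -0.3, -0.2]
opening: 1.0
gripper_force: 0.0
```

Request:
servo_tool([
  {"tx": 0,"ty": 0,"tz": 0,"ax": 0,"ay": 0,"az": 0,"hand": 1},
  {"tx": 0,"ty": 0,"tz": 0,"ax": 0,"ay": 0,"az": 0,"hand": 1},
  {"tx": 0,"ty": 0,"tz": 0,"ax": 0,"ay": 0,"az": 0,"hand": 1},
  {"tx": 0,"ty": 0,"tz": 0,"ax": 0,"ay": 0,"az": 0,"hand": 1},
  {"tx": 0,"ty": 0,"tz": 0,"ax": 0,"ay": 0,"az": 0,"hand": 1},
  {"tx": 0,"ty": 0,"tz": 0,"ax": 0,"ay": 0,"az": 0,"hand": 1},
  {"tx": 0,"ty": 0,"tz": 0,"ax": 0,"ay": 0,"az": 0,"hand": 1},
], squeeze=40)

```text
time: 6.53
eef_pos: [0.4988, 0.1421, 0.0504]
tcp_rot: [3.142, 0.0, 0.002]
force: [-0.9, -0.8, 8.4]
opening: 0.57
gripper_force: 45.7
```

```bash
python3 - <<'E'
from loc import *
o=get_obs();print(o['eef_pos'],o['force'],o['opening'],o['gripper_force'])
im,d,m=snap('wrist','w_g4'); print(disc('w_g4',(.498,.141),.080,.027,.006))
P,ok,_=cloud('w_g4')
for lo,hi in((.166,.178),(.105,.117)):
  q=P[ok&(P[...,1]>lo)&(P[...,1]<hi)&(abs(P[...,0]-.503)<.01)]; h=np.sort(q[:,2]); print(np.histogram(h,bins=np.arange(.056,.1,.004))[0])
E
```

```text
[0.49876377 0.14213945 0.05035474] [-0.85273962 -0.80053336  8.35140781] 0.5700921210432223 45.707292936003796
[4.993e-01 1.415e-01 2.700e-02 7.930e-02 9.159e+03]
[  2 316  41  81 104 112 165 170 201 172]
[  1 337  23  69  96  88 100 108 131  82]
```

The grip is good at an opening of 0.57 and 46 N. The 8 N upward force means the tips touch the plate, so I'll grip about 4 mm higher next time. I'll lift it and carry it to the rest.

Request:
servo_tool([
  {"tx": 0,"ty": 0,"tz": -0.1,"ax": 0,"ay": 0,"az": 0,"hand": 1},
  {"tx": 0,"ty": 0,"tz": -0.3,"ax": 0,"ay": 0,"az": 0,"hand": 1},
  {"tx": 0,"ty": 0,"tz": -0.6,"ax": 0,"ay": 0,"az": 0,"hand": 1},
  {"tx": 0,"ty": 0,"tz": -0.85,"ax": 0,"ay": 0,"az": 0,"hand": 1},
  {"tx": 0,"ty": 0,"tz": -1,"ax": 0,"ay": 0,"az": 0,"hand": 1},
  {"tx": 0,"ty": 0,"tz": -1,"ax": 0,"ay": 0,"az": 0,"hand": 1},
], squeeze=40)

```text
time: 7.08
eef_pos: [0.5005, 0.143, 0.1528]
tcp_rot: [-3.139, 0.0, -0.01]
force: [0.2, -0.5, -1.6]
opening: 0.566
gripper_force: 41.7
```

Request:
servo_tool([
  {"tx": 0,"ty": 0.2,"tz": 0,"ax": 0,"ay": 0,"az": 0,"hand": 1},
  {"tx": 0,"ty": 0.45,"tz": 0,"ax": 0,"ay": 0,"az": 0,"hand": 1},
  {"tx": 0,"ty": 0.7,"tz": 0,"ax": 0,"ay": 0,"az": 0,"hand": 1},
  {"tx": 0,"ty": 1,"tz": 0,"ax": 0,"ay": 0,"az": 0,"hand": 1},
])

```text
time: 7.42
eef_pos: [0.4978, 0.0426, 0.1487]
tcp_rot: [-3.141, -0.004, 0.002]
force: [0.1, -1.0, -0.3]
opening: 0.568
gripper_force: 41.7
```

Request:
servo_tool([
  {"tx": 0,"ty": 0.3,"tz": 0,"ax": 0,"ay": 0,"az": 0,"hand": 1},
  {"tx": 0,"ty": 0.6,"tz": 0,"ax": 0,"ay": 0,"az": 0,"hand": 1},
  {"tx": 0,"ty": 0.9,"tz": 0,"ax": 0,"ay": 0,"az": 0,"hand": 1},
  {"tx": 0,"ty": 1,"tz": 0,"ax": 0,"ay": 0,"az": 0,"hand": 1},
])

```text
time: 7.75
eef_pos: [0.4972, -0.0635, 0.1486]
tcp_rot: [3.138, -0.01, -0.003]
force: [-0.4, -0.4, -1.4]
opening: 0.569
gripper_force: 41.8
```

Request:
servo_tool([
  {"tx": -0.1,"ty": 0.3,"tz": 0,"ax": 0,"ay": 0,"az": 0,"hand": 1},
  {"tx": -0.15,"ty": 0.6,"tz": 0,"ax": 0,"ay": 0,"az": 0,"hand": 1},
  {"tx": -0.15,"ty": 0.9,"tz": 0,"ax": 0,"ay": 0,"az": 0,"hand": 1},
  {"tx": -0.15,"ty": 1,"tz": 0,"ax": 0,"ay": 0,"az": 0,"hand": 1},
])

```text
time: 8.08
eef_pos: [0.482, -0.1629, 0.1487]
tcp_rot: [3.139, -0.009, -0.002]
force: [-0.4, 0.4, -1.0]
opening: 0.566
gripper_force: 41.9
```

Request:
servo_tool([
  {"tx": -0.1,"ty": 0.3,"tz": 0,"ax": 0,"ay": 0,"az": 0,"hand": 1},
  {"tx": -0.18,"ty": 0.6,"tz": 0,"ax": 0,"ay": 0,"az": 0,"hand": 1},
  {"tx": -0.18,"ty": 0.9,"tz": 0,"ax": 0,"ay": 0,"az": 0,"hand": 1},
  {"tx": -0.18,"ty": 1,"tz": 0,"ax": 0,"ay": 0,"az": 0,"hand": 1},
])

```text
time: 8.42
eef_pos: [0.4642, -0.2627, 0.1488]
tcp_rot: [3.139, -0.009, -0.001]
force: [0.5, -0.7, -0.7]
opening: 0.566
gripper_force: 41.9
```

Request:
servo_tool([
  {"tx": 0,"ty": 0.3,"tz": 0,"ax": 0,"ay": 0,"az": 0,"hand": 1},
  {"tx": 0,"ty": 0.6,"tz": 0,"ax": 0,"ay": 0,"az": 0,"hand": 1},
  {"tx": 0,"ty": 0.9,"tz": 0,"ax": 0,"ay": 0,"az": 0,"hand": 1},
  {"tx": 0,"ty": 0.9,"tz": 0,"ax": 0,"ay": 0,"az": 0,"hand": 1},
  {"tx": 0,"ty": 0.9,"tz": 0,"ax": 0,"ay": 0,"az": 0,"hand": 1},
])

```text
time: 8.83
eef_pos: [0.4651, -0.3489, 0.1485]
tcp_rot: [3.142, -0.005, -0.001]
force: [0.0, 1.2, -1.8]
opening: 0.571
gripper_force: 41.9
```

```bash
python3 - <<'E'
from loc import *
o=get_obs();print(o['eef_pos'],o['force'],o['opening'],o['gripper_force'])
im,d,m=snap('wrist','w_p1'); e=o['eef_pos']; print(disc('w_p1',e[:2],e[2]+.0305,.026,.006),disc('w_p1',(.465,-.348),.028,.06)); 
E
```

```text
[ 0.46505688 -0.34890513  0.14854724] [ 1.42646044e-05  1.23438421e+00 -1.80651041e+00] 0.5712809572642806 41.933244466781616
[ 4.650e-01 -3.489e-01  2.610e-02  1.774e-01  9.076e+03] [ 4.660e-01 -3.492e-01  5.230e-02  2.760e-02  7.978e+03]
```

Holder and rest line up at (0.465, -0.349). I'll lower it and release.

Request:
servo_tool([
  {"tx": 0,"ty": 0,"tz": 0.3,"ax": 0,"ay": 0,"az": 0,"hand": 1},
  {"tx": 0,"ty": 0,"tz": 0.6,"ax": 0,"ay": 0,"az": 0,"hand": 1},
  {"tx": 0,"ty": 0,"tz": 0.9,"ax": 0,"ay": 0,"az": 0,"hand": 1},
  {"tx": 0,"ty": 0,"tz": 1,"ax": 0,"ay": 0,"az": 0,"hand": 1},
])

```text
time: 9.22
eef_pos: [0.4641, -0.3435, 0.0456]
tcp_rot: [-3.136, -0.005, 0.008]
force: [0.2, 0.2, -1.7]
opening: 0.571
gripper_force: 42.0
```

Request:
servo_tool([
  {"tx": 0,"ty": 0,"tz": 0.12,"ax": 0,"ay": 0,"az": 0,"hand": 1},
  {"tx": 0,"ty": 0,"tz": 0.22,"ax": 0,"ay": 0,"az": 0,"hand": 1},
  {"tx": 0,"ty": 0,"tz": 0.28,"ax": 0,"ay": 0,"az": 0,"hand": 1},
  {"tx": 0,"ty": 0,"tz": 0.31,"ax": 0,"ay": 0,"az": 0,"hand": 1},
  {"tx": 0,"ty": 0,"tz": 0.31,"ax": 0,"ay": 0,"az": 0,"hand": 1},
  {"tx": 0,"ty": 0,"tz": 0.31,"ax": 0,"ay": 0,"az": 0,"hand": 1},
])

```text
time: 9.72
eef_pos: [0.4661, -0.348, 0.019]
tcp_rot: [3.141, 0.0, 0.002]
force: [-0.2, -0.5, -0.9]
opening: 0.567
gripper_force: 42.0
```

Request:
servo_tool([
  {"tx": 0,"ty": 0,"tz": 0,"ax": 0,"ay": 0,"az": 0,"hand": 0},
  {"tx": 0,"ty": 0,"tz": 0,"ax": 0,"ay": 0,"az": 0,"hand": -0.5},
  {"tx": 0,"ty": 0,"tz": 0,"ax": 0,"ay": 0,"az": 0,"hand": -1},
  {"tx": 0,"ty": 0,"tz": 0,"ax": 0,"ay": 0,"az": 0,"hand": -1},
  {"tx": 0,"ty": 0,"tz": 0,"ax": 0,"ay": 0,"az": 0,"hand": -1},
  {"tx": 0,"ty": 0,"tz": 0,"ax": 0,"ay": 0,"az": 0,"hand": -1},
])

```text
time: 10.22
eef_pos: [0.4657, -0.3477, 0.0185]
tcp_rot: [3.141, 0.0, 0.0]
force: [-0.0, -0.0, -0.0]
opening: 0.998
gripper_force: 0.0
```

```bash
python3 - <<'E'
from loc import *
o=get_obs();print(o['eef_pos'],o['force'],o['opening'])
im,d,m=snap('wrist','w_p2'); print(disc('w_p2',(.465,-.348),.047,.03,.006))
E
```

```text
[ 0.46566225 -0.3477267   0.01846438] [-0.00683835 -0.02498525 -0.03061568] 0.9981845625125264
[ 4.658e-01 -3.484e-01  2.550e-02  4.520e-02  8.615e+03]
```

Bare holder parked at (0.466, -0.348), level with the rest's top. Next is blue.

Request:
servo_tool([
  {"tx": 0,"ty": 0,"tz": -0.4,"ax": 0,"ay": 0,"az": 0,"hand": -1},
  {"tx": 0,"ty": 0,"tz": -0.8,"ax": 0,"ay": 0,"az": 0,"hand": -1},
  {"tx": 0,"ty": 0,"tz": -1,"ax": 0,"ay": 0,"az": 0,"hand": -1},
  {"tx": 0,"ty": 0,"tz": -1,"ax": 0,"ay": 0,"az": 0,"hand": -1},
])

```text
time: 10.6
eef_pos: [0.4684, -0.3496, 0.123]
tcp_rot: [3.137, -0.0, 0.012]
force: [0.9, 0.7, -0.6]
opening: 0.998
gripper_force: 0.0
```

Request:
servo_tool([
  {"tx": 0.2,"ty": -1,"tz": 0,"ax": 0,"ay": 0,"az": 0,"hand": -1},
  {"tx": 0.2,"ty": -1,"tz": 0,"ax": 0,"ay": 0,"az": 0,"hand": -1},
  {"tx": 0.2,"ty": -1,"tz": 0,"ax": 0,"ay": 0,"az": 0,"hand": -1},
])

```text
time: 10.85
eef_pos: [0.4865, -0.2414, 0.1178]
tcp_rot: [-3.137, -0.008, -0.0]
force: [0.6, 2.3, -0.4]
opening: 1.0
gripper_force: 0.0
```

Request:
servo_tool([
  {"tx": 0.19,"ty": -1,"tz": 0,"ax": 0,"ay": 0,"az": 0,"hand": -1},
  {"tx": 0.19,"ty": -1,"tz": 0,"ax": 0,"ay": 0,"az": 0,"hand": -1},
  {"tx": 0.19,"ty": -1,"tz": 0,"ax": 0,"ay": 0,"az": 0,"hand": -1},
])

```text
time: 11.1
eef_pos: [0.5053, -0.1407, 0.1177]
tcp_rot: [-3.137, -0.011, 0.0]
force: [-0.3, 1.4, 0.8]
opening: 1.0
gripper_force: 0.0
```

Request:
servo_tool([
  {"tx": 0,"ty": -0.31,"tz": 0,"ax": 0,"ay": 0,"az": 0,"hand": -1},
  {"tx": 0,"ty": -0.31,"tz": 0,"ax": 0,"ay": 0,"az": 0,"hand": -1},
  {"tx": 0,"ty": -0.31,"tz": 0,"ax": 0,"ay": 0,"az": 0,"hand": -1},
  {"tx": 0,"ty": -0.31,"tz": 0,"ax": 0,"ay": 0,"az": 0,"hand": -1},
])

```text
time: 11.43
eef_pos: [0.5041, -0.1171, 0.1179]
tcp_rot: [3.141, 0.0, -0.001]
force: [-0.1, -0.8, 0.8]
opening: 1.001
gripper_force: 0.0
```

```bash
python3 - <<'E'
from loc import *
o=get_obs();print(o['eef_pos'],o['force'],o['opening'])
im,d,m=snap('wrist','w_b1'); print(disc('w_b1',(.504,-.1175),.068,.032,.006),disc('w_b1',(.504,-.1175),.049,.05,.003))
E
```

```text
[ 0.5041283  -0.11714191  0.1178857 ] [-0.07279468 -0.76945274  0.83334533] 1.0009929190514648
[ 5.045e-01 -1.171e-01  2.550e-02  6.630e-02  3.879e+03] [ 5.040e-01 -1.175e-01  4.110e-02  4.860e-02  4.542e+03]
```

Request:
servo_tool([
  {"tx": 0,"ty": 0,"tz": 0.3,"ax": 0,"ay": 0,"az": 0,"hand": -1},
  {"tx": 0,"ty": 0,"tz": 0.5,"ax": 0,"ay": 0,"az": 0,"hand": -1},
  {"tx": 0,"ty": 0,"tz": 0.7,"ax": 0,"ay": 0,"az": 0,"hand": -1},
  {"tx": 0,"ty": 0,"tz": 0.78,"ax": 0,"ay": 0,"az": 0,"hand": -1},
  {"tx": 0,"ty": 0,"tz": 0.78,"ax": 0,"ay": 0,"az": 0,"hand": -1},
  {"tx": 0,"ty": 0,"tz": 0.78,"ax": 0,"ay": 0,"az": 0,"hand": -1},
])

```text
time: 11.98
eef_pos: [0.5043, -0.1177, 0.0403]
tcp_rot: [3.141, -0.002, -0.001]
force: [1.2, -0.2, 0.1]
opening: 0.999
gripper_force: 0.0
```

Request:
servo_tool([
  {"tx": 0,"ty": 0,"tz": 0,"ax": 0,"ay": 0,"az": 0,"hand": 1},
  {"tx": 0,"ty": 0,"tz": 0,"ax": 0,"ay": 0,"az": 0,"hand": 1},
  {"tx": 0,"ty": 0,"tz": 0,"ax": 0,"ay": 0,"az": 0,"hand": 1},
  {"tx": 0,"ty": 0,"tz": 0,"ax": 0,"ay": 0,"az": 0,"hand": 1},
  {"tx": 0,"ty": 0,"tz": 0,"ax": 0,"ay": 0,"az": 0,"hand": 1},
  {"tx": 0,"ty": 0,"tz": 0,"ax": 0,"ay": 0,"az": 0,"hand": 1},
  {"tx": 0,"ty": 0,"tz": 0,"ax": 0,"ay": 0,"az": 0,"hand": 1},
], squeeze=40)

```text
time: 12.57
eef_pos: [0.5052, -0.1168, 0.0416]
tcp_rot: [3.141, 0.0, 0.003]
force: [-0.7, 0.0, 5.5]
opening: 0.568
gripper_force: 40.5
```

```bash
python3 - <<'E'
from loc import *
o=get_obs();print(o['eef_pos'],o['force'],o['opening'],o['gripper_force'])
im,d,m=snap('wrist','w_b2'); print(disc('w_b2',(.504,-.1175),.068,.026,.006))
E
```

```text
[ 0.50516976 -0.11684044  0.04155794] [-0.65878725  0.00915034  5.49157315] 0.5679292918249169 40.49479007720947
[ 5.046e-01 -1.173e-01  2.600e-02  6.620e-02  8.534e+03]
```

Gripped. I'll lift it and carry it to the desiccator.

Request:
servo_tool([
  {"tx": 0,"ty": 0,"tz": -0.1,"ax": 0,"ay": 0,"az": 0,"hand": 1},
  {"tx": 0,"ty": 0,"tz": -0.3,"ax": 0,"ay": 0,"az": 0,"hand": 1},
  {"tx": 0,"ty": 0,"tz": -0.6,"ax": 0,"ay": 0,"az": 0,"hand": 1},
  {"tx": 0,"ty": 0,"tz": -0.85,"ax": 0,"ay": 0,"az": 0,"hand": 1},
  {"tx": 0,"ty": 0,"tz": -1,"ax": 0,"ay": 0,"az": 0,"hand": 1},
  {"tx": 0,"ty": 0,"tz": -1,"ax": 0,"ay": 0,"az": 0,"hand": 1},
])

```text
time: 13.12
eef_pos: [0.5067, -0.1171, 0.1442]
tcp_rot: [3.14, -0.0, 0.011]
force: [0.3, 1.3, -1.5]
opening: 0.566
gripper_force: 41.5
```

Request:
servo_tool([
  {"tx": 0,"ty": -0.2,"tz": 0,"ax": 0,"ay": 0,"az": 0,"hand": 1},
  {"tx": 0,"ty": -0.5,"tz": 0,"ax": 0,"ay": 0,"az": 0,"hand": 1},
  {"tx": 0,"ty": -0.8,"tz": 0,"ax": 0,"ay": 0,"az": 0,"hand": 1},
  {"tx": 0,"ty": -1,"tz": 0,"ax": 0,"ay": 0,"az": 0,"hand": 1},
])

```text
time: 13.45
eef_pos: [0.504, -0.0134, 0.1401]
tcp_rot: [-3.14, -0.004, 0.001]
force: [-0.2, 0.1, -1.3]
opening: 0.569
gripper_force: 41.6
```

Request:
servo_tool([
  {"tx": 0,"ty": -0.3,"tz": 0,"ax": 0,"ay": 0,"az": 0,"hand": 1},
  {"tx": 0,"ty": -0.6,"tz": 0,"ax": 0,"ay": 0,"az": 0,"hand": 1},
  {"tx": 0,"ty": -0.9,"tz": 0,"ax": 0,"ay": 0,"az": 0,"hand": 1},
  {"tx": 0,"ty": -1,"tz": 0,"ax": 0,"ay": 0,"az": 0,"hand": 1},
])

```text
time: 13.78
eef_pos: [0.5039, 0.0894, 0.14]
tcp_rot: [-3.138, -0.011, 0.0]
force: [-0.4, 0.3, -0.5]
opening: 0.568
gripper_force: 41.6
```

Request:
servo_tool([
  {"tx": -0.04,"ty": -0.25,"tz": 0,"ax": 0,"ay": 0,"az": 0,"hand": 1},
  {"tx": -0.04,"ty": -0.45,"tz": 0,"ax": 0,"ay": 0,"az": 0,"hand": 1},
  {"tx": -0.04,"ty": -0.55,"tz": 0,"ax": 0,"ay": 0,"az": 0,"hand": 1},
  {"tx": -0.04,"ty": -0.55,"tz": 0,"ax": 0,"ay": 0,"az": 0,"hand": 1},
  {"tx": -0.04,"ty": -0.55,"tz": 0,"ax": 0,"ay": 0,"az": 0,"hand": 1},
])

```text
time: 14.2
eef_pos: [0.5003, 0.1374, 0.1401]
tcp_rot: [3.14, 0.001, -0.001]
force: [0.7, -0.3, 0.1]
opening: 0.568
gripper_force: 41.6
```

```bash
python3 - <<'E'
from loc import *
o=get_obs();print(o['eef_pos'],o['force'],o['opening'],o['gripper_force'])
im,d,m=snap('wrist','w_d1'); e=o['eef_pos']; print(disc('w_d1',e[:2],e[2]+.0265,.026,.006),disc('w_d1',(.5,.138),.062,.1,.003)); 
E
```

```text
[0.50031133 0.13743082 0.14008956] [ 0.73514119 -0.34297964  0.06466462] 0.5682145949941764 41.63126349449158
[5.003e-01 1.374e-01 2.610e-02 1.647e-01 8.526e+03] [5.0030e-01 1.3810e-01 7.7700e-02 6.1700e-02 1.9785e+04]
```

Request:
servo_tool([
  {"tx": 0,"ty": 0,"tz": 0.25,"ax": 0,"ay": 0,"az": 0,"hand": 1},
  {"tx": 0,"ty": 0,"tz": 0.5,"ax": 0,"ay": 0,"az": 0,"hand": 1},
  {"tx": 0,"ty": 0,"tz": 0.7,"ax": 0,"ay": 0,"az": 0,"hand": 1},
  {"tx": 0,"ty": 0,"tz": 0.8,"ax": 0,"ay": 0,"az": 0,"hand": 1},
  {"tx": 0,"ty": 0,"tz": 0.845,"ax": 0,"ay": 0,"az": 0,"hand": 1},
  {"tx": 0,"ty": 0,"tz": 0.845,"ax": 0,"ay": 0,"az": 0,"hand": 1},
  {"tx": 0,"ty": 0,"tz": 0.845,"ax": 0,"ay": 0,"az": 0,"hand": 1},
])

```text
time: 14.83
eef_pos: [0.5011, 0.1375, 0.0563]
tcp_rot: [3.141, -0.002, 0.002]
force: [-0.2, 0.6, -0.5]
opening: 0.569
gripper_force: 41.7
```

Request:
servo_tool([
  {"tx": 0,"ty": 0,"tz": 0,"ax": 0,"ay": 0,"az": 0,"hand": 0},
  {"tx": 0,"ty": 0,"tz": 0,"ax": 0,"ay": 0,"az": 0,"hand": -0.5},
  {"tx": 0,"ty": 0,"tz": 0,"ax": 0,"ay": 0,"az": 0,"hand": -1},
  {"tx": 0,"ty": 0,"tz": 0,"ax": 0,"ay": 0,"az": 0,"hand": -1},
  {"tx": 0,"ty": 0,"tz": 0,"ax": 0,"ay": 0,"az": 0,"hand": -1},
  {"tx": 0,"ty": 0,"tz": 0,"ax": 0,"ay": 0,"az": 0,"hand": -1},
])

```text
time: 15.33
eef_pos: [0.5006, 0.1384, 0.0559]
tcp_rot: [-3.142, -0.001, -0.0]
force: [0.4, 0.2, 0.1]
opening: 0.995
gripper_force: 0.0
```

Request:
servo_tool([
  {"tx": 0,"ty": 0,"tz": -0.4,"ax": 0,"ay": 0,"az": 0,"hand": -1},
  {"tx": 0,"ty": 0,"tz": -0.8,"ax": 0,"ay": 0,"az": 0,"hand": -1},
  {"tx": 0,"ty": 0,"tz": -0.8,"ax": 0,"ay": 0,"az": 0,"hand": -1},
  {"tx": 0,"ty": 0,"tz": -0.8,"ax": 0,"ay": 0,"az": 0,"hand": -1},
])

```text
time: 15.67
eef_pos: [0.502, 0.1388, 0.1378]
tcp_rot: [-3.14, -0.0, -0.007]
force: [-0.4, -0.1, -0.0]
opening: 0.999
gripper_force: 0.0
```

```bash
python3 - <<'E'
from loc import *
o=get_obs();print(o['eef_pos'],o['force'],o['opening'])
im,d,m=snap('wrist','w_d2'); print(disc('w_d2',(.5,.138),.081,.034,.006),disc('w_d2',(.5,.138),.062,.1,.003))
E
```

```text
[0.50200145 0.13881645 0.13777337] [-0.37148726 -0.10370865 -0.01442408] 0.9992130859056573
[5.005e-01 1.378e-01 2.540e-02 7.920e-02 3.648e+03] [5.0030e-01 1.3820e-01 7.7800e-02 6.1700e-02 2.3277e+04]
```

Request:
servo_tool([
  {"tx": 0,"ty": -1,"tz": 0,"ax": 0,"ay": 0,"az": 0,"hand": -1},
  {"tx": 0,"ty": -1,"tz": 0,"ax": 0,"ay": 0,"az": 0,"hand": -1},
  {"tx": 0,"ty": -1,"tz": 0,"ax": 0,"ay": 0,"az": 0,"hand": -1},
])

```text
time: 15.97
eef_pos: [0.499, 0.2451, 0.1346]
tcp_rot: [-3.137, -0.009, 0.002]
force: [0.5, 1.0, -0.3]
opening: 0.997
gripper_force: 0.0
```

Request:
servo_tool([
  {"tx": -0.08,"ty": -1,"tz": 0,"ax": 0,"ay": 0,"az": 0,"hand": -1},
  {"tx": -0.08,"ty": -1,"tz": 0,"ax": 0,"ay": 0,"az": 0,"hand": -1},
  {"tx": -0.08,"ty": -1,"tz": 0,"ax": 0,"ay": 0,"az": 0,"hand": -1},
  {"tx": -0.08,"ty": -1,"tz": 0,"ax": 0,"ay": 0,"az": 0,"hand": -1},
  {"tx": -0.08,"ty": -1,"tz": 0,"ax": 0,"ay": 0,"az": 0,"hand": -1},
])

```text
time: 16.38
eef_pos: [0.4908, 0.339, 0.134]
tcp_rot: [3.14, 0.005, -0.004]
force: [0.7, -0.6, -0.3]
opening: 1.001
gripper_force: 0.0
```

```bash
python3 - <<'E'
from loc import *
o=get_obs();print(o['eef_pos'],o['force'],o['opening'])
im,d,m=snap('wrist','w_f1'); print(disc('w_f1',(.492,.3378),.061,.034,.006),disc('w_f1',(.4925,.342),.02,.09,.004),disc('w_f1',(.4925,.342),.042,.037,.003))
E
```

```text
[0.49079699 0.33903591 0.13403066] [ 0.67175809 -0.61287261 -0.28423421] 1.000732560710358
[4.917e-01 3.377e-01 2.550e-02 5.930e-02 3.228e+03] [4.9260e-01 3.4320e-01 7.6100e-02 2.0100e-02 1.6363e+04] [4.924e-01 3.428e-01 3.400e-02 4.160e-02 1.719e+03]
```

View pics/w_f1.png

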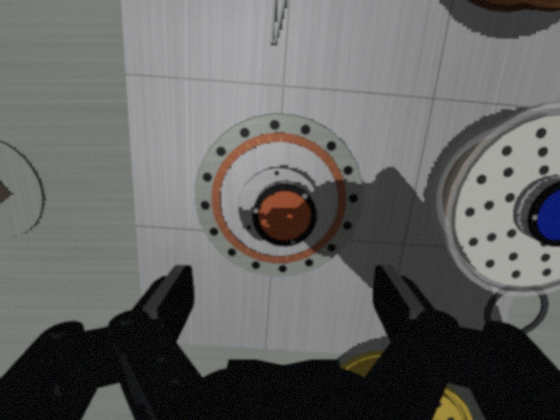

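Blue stands within 1 mm of the desiccator's middle. Here the copper holder (285,213) stands 5 mm off the flange's middle at (0.4925, 0.343). I'll descend on it.

Request:
servo_tool([
  {"tx": 0,"ty": 0.01,"tz": 0.3,"ax": 0,"ay": 0,"az": 0,"hand": -1},
  {"tx": 0,"ty": 0.01,"tz": 0.6,"ax": 0,"ay": 0,"az": 0,"hand": -1},
  {"tx": 0,"ty": 0.01,"tz": 0.8,"ax": 0,"ay": 0,"az": 0,"hand": -1},
  {"tx": 0,"ty": 0.01,"tz": 0.95,"ax": 0,"ay": 0,"az": 0,"hand": -1},
  {"tx": 0,"ty": 0.01,"tz": 1,"ax": 0,"ay": 0,"az": 0,"hand": -1},
  {"tx": 0,"ty": 0.01,"tz": 1,"ax": 0,"ay": 0,"az": 0,"hand": -1},
  {"tx": 0,"ty": 0.01,"tz": 1,"ax": 0,"ay": 0,"az": 0,"hand": -1},
])

```text
time: 17.02
eef_pos: [0.493, 0.3361, 0.036]
tcp_rot: [3.141, -0.002, 0.0]
force: [1.0, -0.1, 0.3]
opening: 1.0
gripper_force: 0.0
```

Request:
servo_tool([
  {"tx": 0,"ty": 0,"tz": 0,"ax": 0,"ay": 0,"az": 0,"hand": 1},
  {"tx": 0,"ty": 0,"tz": 0,"ax": 0,"ay": 0,"az": 0,"hand": 1},
  {"tx": 0,"ty": 0,"tz": 0,"ax": 0,"ay": 0,"az": 0,"hand": 1},
  {"tx": 0,"ty": 0,"tz": 0,"ax": 0,"ay": 0,"az": 0,"hand": 1},
  {"tx": 0,"ty": 0,"tz": 0,"ax": 0,"ay": 0,"az": 0,"hand": 1},
  {"tx": 0,"ty": 0,"tz": 0,"ax": 0,"ay": 0,"az": 0,"hand": 1},
  {"tx": 0,"ty": 0,"tz": 0,"ax": 0,"ay": 0,"az": 0,"hand": 1},
], squeeze=40)

```text
time: 17.6
eef_pos: [0.493, 0.3377, 0.0371]
tcp_rot: [-3.141, -0.0, -0.002]
force: [-0.3, -1.4, 6.2]
opening: 0.566
gripper_force: 40.6
```

```bash
python3 - <<'E'
from loc import *
o=get_obs();print(o['eef_pos'],o['force'],o['opening'],o['gripper_force'])
im,d,m=snap('wrist','w_f2'); print(disc('w_f2',(.492,.3378),.061,.026,.006))
E
```

```text
[0.49303465 0.33765082 0.03713528] [-0.31711362 -1.42509046  6.18955064] 0.5664822703232926 40.62190353870392
[4.922e-01 3.378e-01 2.600e-02 5.920e-02 8.243e+03]
```

Request:
servo_tool([
  {"tx": 0,"ty": 0,"tz": -0.1,"ax": 0,"ay": 0,"az": 0,"hand": 1},
  {"tx": 0,"ty": 0,"tz": -0.3,"ax": 0,"ay": 0,"az": 0,"hand": 1},
  {"tx": 0,"ty": 0,"tz": -0.6,"ax": 0,"ay": 0,"az": 0,"hand": 1},
  {"tx": 0,"ty": 0,"tz": -0.85,"ax": 0,"ay": 0,"az": 0,"hand": 1},
  {"tx": 0,"ty": 0,"tz": -1,"ax": 0,"ay": 0,"az": 0,"hand": 1},
  {"tx": 0,"ty": 0,"tz": -1,"ax": 0,"ay": 0,"az": 0,"hand": 1},
])

```text
time: 18.15
eef_pos: [0.4947, 0.3388, 0.1402]
tcp_rot: [-3.137, 0.0, -0.01]
force: [1.1, 0.1, -0.3]
opening: 0.566
gripper_force: 41.4
```

Request:
servo_tool([
  {"tx": 0,"ty": 0.2,"tz": 0,"ax": 0,"ay": 0,"az": 0,"hand": 1},
  {"tx": 0,"ty": 0.5,"tz": 0,"ax": 0,"ay": 0,"az": 0,"hand": 1},
  {"tx": 0,"ty": 0.8,"tz": 0,"ax": 0,"ay": 0,"az": 0,"hand": 1},
  {"tx": 0,"ty": 1,"tz": 0,"ax": 0,"ay": 0,"az": 0,"hand": 1},
])

```text
time: 18.48
eef_pos: [0.4918, 0.2336, 0.1354]
tcp_rot: [3.139, -0.003, -0.002]
force: [0.2, -0.6, -0.7]
opening: 0.566
gripper_force: 41.5
```

Request:
servo_tool([
  {"tx": 0,"ty": 0.3,"tz": 0,"ax": 0,"ay": 0,"az": 0,"hand": 1},
  {"tx": 0,"ty": 0.6,"tz": 0,"ax": 0,"ay": 0,"az": 0,"hand": 1},
  {"tx": 0,"ty": 0.9,"tz": 0,"ax": 0,"ay": 0,"az": 0,"hand": 1},
  {"tx": 0,"ty": 1,"tz": 0,"ax": 0,"ay": 0,"az": 0,"hand": 1},
])

```text
time: 18.82
eef_pos: [0.4916, 0.1312, 0.1355]
tcp_rot: [3.137, -0.009, -0.003]
force: [-0.8, -1.5, -0.9]
opening: 0.564
gripper_force: 41.5
```

Request:
servo_tool([
  {"tx": 0,"ty": 0.3,"tz": 0,"ax": 0,"ay": 0,"az": 0,"hand": 1},
  {"tx": 0,"ty": 0.6,"tz": 0,"ax": 0,"ay": 0,"az": 0,"hand": 1},
  {"tx": 0,"ty": 0.9,"tz": 0,"ax": 0,"ay": 0,"az": 0,"hand": 1},
  {"tx": 0,"ty": 1,"tz": 0,"ax": 0,"ay": 0,"az": 0,"hand": 1},
])

```text
time: 19.15
eef_pos: [0.4917, 0.032, 0.1356]
tcp_rot: [3.138, -0.009, -0.002]
force: [0.0, -1.6, -0.6]
opening: 0.564
gripper_force: 41.6
```

Request:
servo_tool([
  {"tx": 0.05,"ty": 0.3,"tz": 0,"ax": 0,"ay": 0,"az": 0,"hand": 1},
  {"tx": 0.1,"ty": 0.6,"tz": 0,"ax": 0,"ay": 0,"az": 0,"hand": 1},
  {"tx": 0.12,"ty": 0.9,"tz": 0,"ax": 0,"ay": 0,"az": 0,"hand": 1},
  {"tx": 0.12,"ty": 1,"tz": 0,"ax": 0,"ay": 0,"az": 0,"hand": 1},
])

```text
time: 19.48
eef_pos: [0.5047, -0.0677, 0.1357]
tcp_rot: [3.139, -0.009, 0.0]
force: [-0.0, -0.2, -0.6]
opening: 0.568
gripper_force: 41.6
```

Request:
servo_tool([
  {"tx": 0,"ty": 0.25,"tz": 0,"ax": 0,"ay": 0,"az": 0,"hand": 1},
  {"tx": 0,"ty": 0.45,"tz": 0,"ax": 0,"ay": 0,"az": 0,"hand": 1},
  {"tx": 0,"ty": 0.55,"tz": 0,"ax": 0,"ay": 0,"az": 0,"hand": 1},
  {"tx": 0,"ty": 0.55,"tz": 0,"ax": 0,"ay": 0,"az": 0,"hand": 1},
  {"tx": 0,"ty": 0.55,"tz": 0,"ax": 0,"ay": 0,"az": 0,"hand": 1},
])

```text
time: 19.9
eef_pos: [0.5046, -0.1165, 0.1357]
tcp_rot: [-3.141, -0.001, 0.0]
force: [0.1, 1.0, -0.5]
opening: 0.565
gripper_force: 41.6
```

```bash
python3 - <<'E'
from loc import *
o=get_obs();print(o['eef_pos'],o['force'],o['opening'],o['gripper_force'])
im,d,m=snap('wrist','w_b3'); e=o['eef_pos']; print(disc('w_b3',e[:2],e[2]+.024,.026,.006),disc('w_b3',(.504,-.1175),.049,.05,.003)); 
E
```

```text
[ 0.50457786 -0.11651744  0.13566564] [ 0.10427473  1.00186577 -0.50588317] 0.5649990683378262 41.63635075092316
[ 5.047e-01 -1.166e-01  2.610e-02  1.577e-01  8.231e+03] [ 5.044e-01 -1.174e-01  4.100e-02  4.860e-02  5.573e+03]
```

Request:
servo_tool([
  {"tx": 0,"ty": 0,"tz": 0.25,"ax": 0,"ay": 0,"az": 0,"hand": 1},
  {"tx": 0,"ty": 0,"tz": 0.5,"ax": 0,"ay": 0,"az": 0,"hand": 1},
  {"tx": 0,"ty": 0,"tz": 0.7,"ax": 0,"ay": 0,"az": 0,"hand": 1},
  {"tx": 0,"ty": 0,"tz": 0.85,"ax": 0,"ay": 0,"az": 0,"hand": 1},
  {"tx": 0,"ty": 0,"tz": 0.905,"ax": 0,"ay": 0,"az": 0,"hand": 1},
  {"tx": 0,"ty": 0,"tz": 0.905,"ax": 0,"ay": 0,"az": 0,"hand": 1},
  {"tx": 0,"ty": 0,"tz": 0.905,"ax": 0,"ay": 0,"az": 0,"hand": 1},
])

```text
time: 20.53
eef_pos: [0.5049, -0.1158, 0.0455]
tcp_rot: [-3.141, -0.004, -0.0]
force: [-0.1, 0.3, -0.4]
opening: 0.567
gripper_force: 41.6
```

Request:
servo_tool([
  {"tx": 0,"ty": 0,"tz": 0,"ax": 0,"ay": 0,"az": 0,"hand": 0},
  {"tx": 0,"ty": 0,"tz": 0,"ax": 0,"ay": 0,"az": 0,"hand": -0.5},
  {"tx": 0,"ty": 0,"tz": 0,"ax": 0,"ay": 0,"az": 0,"hand": -1},
  {"tx": 0,"ty": 0,"tz": 0,"ax": 0,"ay": 0,"az": 0,"hand": -1},
  {"tx": 0,"ty": 0,"tz": 0,"ax": 0,"ay": 0,"az": 0,"hand": -1},
  {"tx": 0,"ty": 0,"tz": 0,"ax": 0,"ay": 0,"az": 0,"hand": -1},
])

```text
time: 21.03
eef_pos: [0.5046, -0.1177, 0.0454]
tcp_rot: [3.142, 0.0, 0.0]
force: [0.1, -0.7, -0.5]
opening: 1.001
gripper_force: 0.0
```

Request:
servo_tool([
  {"tx": 0,"ty": 0,"tz": -0.4,"ax": 0,"ay": 0,"az": 0,"hand": -1},
  {"tx": 0,"ty": 0,"tz": -0.8,"ax": 0,"ay": 0,"az": 0,"hand": -1},
  {"tx": 0,"ty": 0,"tz": -0.8,"ax": 0,"ay": 0,"az": 0,"hand": -1},
  {"tx": 0,"ty": 0,"tz": -0.8,"ax": 0,"ay": 0,"az": 0,"hand": -1},
])

```text
time: 21.37
eef_pos: [0.5061, -0.118, 0.1273]
tcp_rot: [3.141, -0.0, 0.007]
force: [0.3, -0.7, 0.2]
opening: 0.998
gripper_force: 0.0
```

```bash
python3 - <<'E'
from loc import *
o=get_obs();print(o['eef_pos'],o['force'],o['opening'])
im,d,m=snap('wrist','w_b4'); print(disc('w_b4',(.5044,-.1172),.068,.034,.006),disc('w_b4',(.504,-.1175),.049,.05,.003))
E
```

```text
[ 0.50609552 -0.11804813  0.12728077] [ 0.32979875 -0.73300591  0.17068893] 0.998101313929494
[ 5.038e-01 -1.170e-01  2.550e-02  6.630e-02  3.550e+03] [ 5.042e-01 -1.174e-01  4.110e-02  4.860e-02  4.235e+03]
```

Request:
servo_tool([
  {"tx": -0.2,"ty": 1,"tz": 0,"ax": 0,"ay": 0,"az": 0,"hand": -1},
  {"tx": -0.2,"ty": 1,"tz": 0,"ax": 0,"ay": 0,"az": 0,"hand": -1},
  {"tx": -0.2,"ty": 1,"tz": 0,"ax": 0,"ay": 0,"az": 0,"hand": -1},
])

```text
time: 21.67
eef_pos: [0.4817, -0.2231, 0.124]
tcp_rot: [3.139, -0.008, -0.006]
force: [-1.2, -0.4, -0.2]
opening: 1.002
gripper_force: 0.0
```

Request:
servo_tool([
  {"tx": -0.19,"ty": 1,"tz": 0,"ax": 0,"ay": 0,"az": 0,"hand": -1},
  {"tx": -0.19,"ty": 1,"tz": 0,"ax": 0,"ay": 0,"az": 0,"hand": -1},
  {"tx": -0.19,"ty": 1,"tz": 0,"ax": 0,"ay": 0,"az": 0,"hand": -1},
])

```text
time: 21.92
eef_pos: [0.462, -0.3241, 0.1238]
tcp_rot: [3.139, -0.01, -0.006]
force: [-0.1, -0.5, -0.2]
opening: 0.998
gripper_force: 0.0
```

Request:
servo_tool([
  {"tx": 0,"ty": 0.31,"tz": 0,"ax": 0,"ay": 0,"az": 0,"hand": -1},
  {"tx": 0,"ty": 0.31,"tz": 0,"ax": 0,"ay": 0,"az": 0,"hand": -1},
  {"tx": 0,"ty": 0.31,"tz": 0,"ax": 0,"ay": 0,"az": 0,"hand": -1},
  {"tx": 0,"ty": 0.31,"tz": 0,"ax": 0,"ay": 0,"az": 0,"hand": -1},
])

```text
time: 22.25
eef_pos: [0.4649, -0.3474, 0.124]
tcp_rot: [-3.139, -0.001, 0.003]
force: [0.0, 0.3, -0.8]
opening: 1.0
gripper_force: 0.0
```

```bash
python3 - <<'E'
from loc import *
o=get_obs();print(o['eef_pos'],o['force'],o['opening'])
im,d,m=snap('wrist','w_p3'); print(disc('w_p3',(.466,-.348),.047,.034,.006))
E
```

```text
[ 0.46490567 -0.34739145  0.12400658] [ 0.04169453  0.34510552 -0.84485921] 1.0003600633488243
[ 4.656e-01 -3.484e-01  2.540e-02  4.530e-02  3.121e+03]
```

Copper is centred on the pan. Now I'll pick the bare holder off the rest.

Request:
servo_tool([
  {"tx": 0,"ty": 0,"tz": 0.3,"ax": 0,"ay": 0,"az": 0,"hand": -1},
  {"tx": 0,"ty": 0,"tz": 0.6,"ax": 0,"ay": 0,"az": 0,"hand": -1},
  {"tx": 0,"ty": 0,"tz": 0.8,"ax": 0,"ay": 0,"az": 0,"hand": -1},
  {"tx": 0,"ty": 0,"tz": 0.95,"ax": 0,"ay": 0,"az": 0,"hand": -1},
  {"tx": 0,"ty": 0,"tz": 1,"ax": 0,"ay": 0,"az": 0,"hand": -1},
  {"tx": 0,"ty": 0,"tz": 1,"ax": 0,"ay": 0,"az": 0,"hand": -1},
])

```text
time: 22.8
eef_pos: [0.4652, -0.3465, 0.024]
tcp_rot: [-3.139, -0.004, 0.004]
force: [0.1, 0.6, 1.3]
opening: 1.002
gripper_force: 0.0
```

Request:
servo_tool([
  {"tx": 0,"ty": 0,"tz": 0.03,"ax": 0,"ay": 0,"az": 0,"hand": -1},
  {"tx": 0,"ty": 0,"tz": 0.03,"ax": 0,"ay": 0,"az": 0,"hand": 1},
  {"tx": 0,"ty": 0,"tz": 0.03,"ax": 0,"ay": 0,"az": 0,"hand": 1},
  {"tx": 0,"ty": 0,"tz": 0.03,"ax": 0,"ay": 0,"az": 0,"hand": 1},
  {"tx": 0,"ty": 0,"tz": 0.03,"ax": 0,"ay": 0,"az": 0,"hand": 1},
  {"tx": 0,"ty": 0,"tz": 0.03,"ax": 0,"ay": 0,"az": 0,"hand": 1},
  {"tx": 0,"ty": 0,"tz": 0.03,"ax": 0,"ay": 0,"az": 0,"hand": 1},
  {"tx": 0,"ty": 0,"tz": 0.03,"ax": 0,"ay": 0,"az": 0,"hand": 1},
], squeeze=40)

```text
time: 23.47
eef_pos: [0.4661, -0.3489, 0.0236]
tcp_rot: [3.141, 0.0, 0.002]
force: [0.4, 0.7, 5.1]
opening: 0.568
gripper_force: 40.6
```

Request:
servo_tool([
  {"tx": 0,"ty": 0,"tz": -0.1,"ax": 0,"ay": 0,"az": 0,"hand": 1},
  {"tx": 0,"ty": 0,"tz": -0.3,"ax": 0,"ay": 0,"az": 0,"hand": 1},
  {"tx": 0,"ty": 0,"tz": -0.6,"ax": 0,"ay": 0,"az": 0,"hand": 1},
  {"tx": 0,"ty": 0,"tz": -0.85,"ax": 0,"ay": 0,"az": 0,"hand": 1},
  {"tx": 0,"ty": 0,"tz": -1,"ax": 0,"ay": 0,"az": 0,"hand": 1},
  {"tx": 0,"ty": 0,"tz": -1,"ax": 0,"ay": 0,"az": 0,"hand": 1},
])

```text
time: 23.97
eef_pos: [0.4676, -0.3502, 0.1265]
tcp_rot: [3.137, -0.0, 0.01]
force: [-0.6, -0.3, -1.2]
opening: 0.567
gripper_force: 41.7
```

```bash
python3 - <<'E'
from loc import *
o=get_obs();print(o['eef_pos'],o['force'],o['opening'],o['gripper_force'])
im,d,m=snap('wrist','w_p4'); e=o['eef_pos']; print(disc('w_p4',e[:2],e[2]+.023,.026,.006))
E
```

```text
[ 0.46764893 -0.35019616  0.12652572] [-0.55493367 -0.3338357  -1.19202558] 0.56711520816533 41.67609214782715
[ 4.677e-01 -3.502e-01  2.610e-02  1.481e-01  8.246e+03]
```

Request:
servo_tool([
  {"tx": 0,"ty": -0.2,"tz": 0,"ax": 0,"ay": 0,"az": 0,"hand": 1},
  {"tx": 0,"ty": -0.5,"tz": 0,"ax": 0,"ay": 0,"az": 0,"hand": 1},
  {"tx": 0,"ty": -0.8,"tz": 0,"ax": 0,"ay": 0,"az": 0,"hand": 1},
  {"tx": 0,"ty": -1,"tz": 0,"ax": 0,"ay": 0,"az": 0,"hand": 1},
])

```text
time: 24.35
eef_pos: [0.4645, -0.245, 0.1212]
tcp_rot: [-3.139, -0.004, 0.004]
force: [0.1, -0.3, -1.0]
opening: 0.565
gripper_force: 41.7
```

Request:
servo_tool([
  {"tx": 0,"ty": -0.3,"tz": 0,"ax": 0,"ay": 0,"az": 0,"hand": 1},
  {"tx": 0,"ty": -0.6,"tz": 0,"ax": 0,"ay": 0,"az": 0,"hand": 1},
  {"tx": 0,"ty": -0.9,"tz": 0,"ax": 0,"ay": 0,"az": 0,"hand": 1},
  {"tx": 0,"ty": -1,"tz": 0,"ax": 0,"ay": 0,"az": 0,"hand": 1},
])

```text
time: 24.68
eef_pos: [0.4646, -0.1429, 0.1213]
tcp_rot: [-3.138, -0.01, 0.004]
force: [-0.6, -0.1, -1.2]
opening: 0.565
gripper_force: 41.8
```

Request:
servo_tool([
  {"tx": 0,"ty": -0.3,"tz": 0,"ax": 0,"ay": 0,"az": 0,"hand": 1},
  {"tx": 0,"ty": -0.6,"tz": 0,"ax": 0,"ay": 0,"az": 0,"hand": 1},
  {"tx": 0,"ty": -0.9,"tz": 0,"ax": 0,"ay": 0,"az": 0,"hand": 1},
  {"tx": 0,"ty": -1,"tz": 0,"ax": 0,"ay": 0,"az": 0,"hand": 1},
])

```text
time: 25.02
eef_pos: [0.4649, -0.0437, 0.1215]
tcp_rot: [-3.139, -0.01, 0.003]
force: [0.4, 0.0, -1.5]
opening: 0.566
gripper_force: 41.9
```

Request:
servo_tool([
  {"tx": 0,"ty": -0.3,"tz": 0,"ax": 0,"ay": 0,"az": 0,"hand": 1},
  {"tx": 0,"ty": -0.6,"tz": 0,"ax": 0,"ay": 0,"az": 0,"hand": 1},
  {"tx": 0,"ty": -0.9,"tz": 0,"ax": 0,"ay": 0,"az": 0,"hand": 1},
  {"tx": 0,"ty": -1,"tz": 0,"ax": 0,"ay": 0,"az": 0,"hand": 1},
])

```text
time: 25.35
eef_pos: [0.4653, 0.0561, 0.1216]
tcp_rot: [-3.139, -0.01, 0.001]
force: [0.5, -0.2, -1.1]
opening: 0.566
gripper_force: 41.9
```

Request:
servo_tool([
  {"tx": 0.1,"ty": -0.3,"tz": 0,"ax": 0,"ay": 0,"az": 0,"hand": 1},
  {"tx": 0.15,"ty": -0.6,"tz": 0,"ax": 0,"ay": 0,"az": 0,"hand": 1},
  {"tx": 0.15,"ty": -0.9,"tz": 0,"ax": 0,"ay": 0,"az": 0,"hand": 1},
  {"tx": 0.15,"ty": -1,"tz": 0,"ax": 0,"ay": 0,"az": 0,"hand": 1},
])

```text
time: 25.68
eef_pos: [0.4807, 0.1564, 0.1217]
tcp_rot: [-3.139, -0.009, -0.001]
force: [0.5, 0.1, -0.9]
opening: 0.566
gripper_force: 41.9
```

Request:
servo_tool([
  {"tx": 0.1,"ty": -0.3,"tz": 0,"ax": 0,"ay": 0,"az": 0,"hand": 1},
  {"tx": 0.12,"ty": -0.6,"tz": 0,"ax": 0,"ay": 0,"az": 0,"hand": 1},
  {"tx": 0.12,"ty": -0.9,"tz": 0,"ax": 0,"ay": 0,"az": 0,"hand": 1},
  {"tx": 0.12,"ty": -1,"tz": 0,"ax": 0,"ay": 0,"az": 0,"hand": 1},
])

```text
time: 26.02
eef_pos: [0.4921, 0.2564, 0.1217]
tcp_rot: [-3.138, -0.008, -0.0]
force: [0.6, 1.5, -1.2]
opening: 0.563
gripper_force: 42.0
```

Request:
servo_tool([
  {"tx": 0,"ty": -0.3,"tz": 0,"ax": 0,"ay": 0,"az": 0,"hand": 1},
  {"tx": 0,"ty": -0.6,"tz": 0,"ax": 0,"ay": 0,"az": 0,"hand": 1},
  {"tx": 0,"ty": -0.85,"tz": 0,"ax": 0,"ay": 0,"az": 0,"hand": 1},
  {"tx": 0,"ty": -0.91,"tz": 0,"ax": 0,"ay": 0,"az": 0,"hand": 1},
  {"tx": 0,"ty": -0.91,"tz": 0,"ax": 0,"ay": 0,"az": 0,"hand": 1},
  {"tx": 0,"ty": -0.91,"tz": 0,"ax": 0,"ay": 0,"az": 0,"hand": 1},
])

```text
time: 26.52
eef_pos: [0.4924, 0.3401, 0.1216]
tcp_rot: [3.139, -0.001, -0.002]
force: [-0.1, -0.5, -1.9]
opening: 0.565
gripper_force: 42.0
```

```bash
python3 - <<'E'
from loc import *
o=get_obs();print(o['eef_pos'],o['force'],o['opening'],o['gripper_force'])
im,d,m=snap('wrist','w_f3'); e=o['eef_pos']; print(disc('w_f3',e[:2],e[2]+.0225,.026,.006),disc('w_f3',(.4925,.343),.02,.09,.004),disc('w_f3',(.4925,.343),.042,.037,.003)); 
E
```

```text
[0.49237022 0.34009046 0.12156049] [-0.14930302 -0.45775675 -1.88825077] 0.5651444081063469 41.97168409824371
[4.924e-01 3.401e-01 2.610e-02 1.431e-01 8.247e+03] [4.9280e-01 3.4300e-01 7.5700e-02 2.0100e-02 1.4345e+04] [4.927e-01 3.427e-01 3.400e-02 4.160e-02 3.800e+03]
```

Request:
servo_tool([
  {"tx": 0,"ty": -0.02,"tz": 0.25,"ax": 0,"ay": 0,"az": 0,"hand": 1},
  {"tx": 0,"ty": -0.02,"tz": 0.5,"ax": 0,"ay": 0,"az": 0,"hand": 1},
  {"tx": 0,"ty": -0.02,"tz": 0.7,"ax": 0,"ay": 0,"az": 0,"hand": 1},
  {"tx": 0,"ty": -0.02,"tz": 0.79,"ax": 0,"ay": 0,"az": 0,"hand": 1},
  {"tx": 0,"ty": -0.02,"tz": 0.83,"ax": 0,"ay": 0,"az": 0,"hand": 1},
  {"tx": 0,"ty": -0.02,"tz": 0.83,"ax": 0,"ay": 0,"az": 0,"hand": 1},
  {"tx": 0,"ty": -0.02,"tz": 0.83,"ax": 0,"ay": 0,"az": 0,"hand": 1},
])

```text
time: 27.15
eef_pos: [0.4934, 0.3439, 0.0401]
tcp_rot: [-3.141, 0.001, -0.002]
force: [0.3, 0.5, -1.4]
opening: 0.564
gripper_force: 42.0
```

Request:
servo_tool([
  {"tx": 0,"ty": 0,"tz": 0,"ax": 0,"ay": 0,"az": 0,"hand": 0},
  {"tx": 0,"ty": 0,"tz": 0,"ax": 0,"ay": 0,"az": 0,"hand": -0.5},
  {"tx": 0,"ty": 0,"tz": 0,"ax": 0,"ay": 0,"az": 0,"hand": -1},
  {"tx": 0,"ty": 0,"tz": 0,"ax": 0,"ay": 0,"az": 0,"hand": -1},
  {"tx": 0,"ty": 0,"tz": 0,"ax": 0,"ay": 0,"az": 0,"hand": -1},
  {"tx": 0,"ty": 0,"tz": 0,"ax": 0,"ay": 0,"az": 0,"hand": -1},
])

```text
time: 27.65
eef_pos: [0.4926, 0.3445, 0.0395]
tcp_rot: [-3.141, -0.001, -0.001]
force: [0.2, -0.3, 0.3]
opening: 1.002
gripper_force: 0.0
```

Request:
servo_tool([
  {"tx": 0,"ty": 0,"tz": -0.4,"ax": 0,"ay": 0,"az": 0,"hand": -1},
  {"tx": 0,"ty": 0,"tz": -0.8,"ax": 0,"ay": 0,"az": 0,"hand": -1},
  {"tx": 0,"ty": 0,"tz": -1,"ax": 0,"ay": 0,"az": 0,"hand": -1},
  {"tx": 0,"ty": 0,"tz": -1,"ax": 0,"ay": 0,"az": 0,"hand": -1},
  {"tx": 0,"ty": 0,"tz": -1,"ax": 0,"ay": 0,"az": 0,"hand": -1},
])

```text
time: 28.07
eef_pos: [0.4931, 0.3449, 0.1405]
tcp_rot: [-3.14, -0.0, -0.004]
force: [-0.3, -0.0, -0.6]
opening: 0.999
gripper_force: 0.0
```

```bash
python3 - <<'E'
from loc import *
o=get_obs();print(o['eef_pos'],o['force'],o['opening'])
im,d,m=snap('wrist','w_f4'); print(disc('w_f4',(.4925,.343),.061,.034,.006),disc('w_f4',(.4925,.343),.02,.09,.004),disc('w_f4',(.5,.138),.081,.034,.006))
snap('scene','s_end'); snap('side','sd_end')
print(disc('s_end',(.504,-.117),.068,.034,.006))
a=np.hstack([cv2.imread(f'pics/{n}.png') for n in('w_f4','s_end')]); cv2.imwrite('pics/c9.png',cv2.resize(a,(800,300),interpolation=3))
E
```

```text
[0.49307984 0.34486319 0.14053795] [-0.34135405 -0.00288727 -0.56132704] 0.9993067340665193
[4.928e-01 3.445e-01 2.540e-02 5.930e-02 3.052e+03] [4.9220e-01 3.4290e-01 7.6000e-02 2.0100e-02 1.5628e+04] [5.005e-01 1.417e-01 2.500e-02 7.900e-02 1.637e+03]
[ 5.050e-01 -1.202e-01  2.780e-02  6.670e-02  3.060e+02]
```

View pics/c9.png

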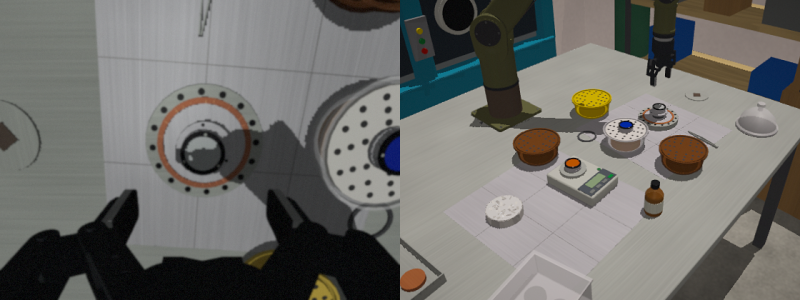

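The bare holder is on the flange (203,150), blue on the white desiccator (625,126) and copper on the balance (572,163); the ring, tweezers and bottle haven't moved. I'll cross-check blue from the side view, then hand in.

```bash
python3 - <<'E'
from loc import *
b=disc('sd_end',(.5,.138),.081,.034,.006); print(b, get_obs()['force'])
if np.hypot(b[0]-.5,b[1]-.138)<.006: print(ticket.sign_off())
E
```

```text
[4.996e-01 1.372e-01 2.710e-02 8.000e-02 4.010e+02] [ 1.38908223  0.78552461 -0.03007901]
the job is handed in; nothing more can be done
None
```

All three holders are on their new stations, measured within about 2 mm of the middle: copper on the balance, blue on the desiccator and bare grey on the flange (parked on the rest meanwhile); the job is handed in at about 28 s of robot time, with no verdict shown.

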